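Fit the long ejector pin into the mould block in two bites

TASK

Take the long steel ejector pin from its wooden rest by the thin shaft and start its nose into the bore in the front of the mould block, leaving it standing partway in when you let go. Then grip it again further back, by its thick tail, and gently push it fully home so that the tail's shoulder seats against the block; do not force it, and leave the other things on the bench where they are.

Things in the scene. Friction and masses are not known exactly. Their poses are not given: they have to be found in the camera images.
- pin: Loose steel ejector pin, 172 mm long, about 0.18 kg, lying level in the rest. Origin on its axis at the shoulder where thin shaft and thick tail meet; x runs along the pin towards the nose (it may be rolled about x). Shaft: 14 mm diameter, 130 mm long ahead of the origin, the last 4 mm tapered to 11 mm. Tail: ribbed dark steel grip, 22 mm diameter, 42 mm long behind the origin.
- pin_nose (a point): Centre of the pin's nose, 130 mm in front of the shoulder.
- pin_shoulder (a point): The pin's axis at the shoulder, the front of the thick tail (same point as the pin's origin).
- pin_tail (a point): Centre of the tail's back end, 42 mm behind the shoulder.
- block: Steel mould block bolted down on a dark steel base: 134 mm long, 70 mm wide, 78 mm high (screw heads to 82 mm); base flange 112 mm wide, 10 mm high (bolt heads to 16 mm), not standing out in front. Origin on the bench below the bore's mouth, in the front face; x runs level into the bore, y across, z up. Its front looks broadly towards the robot, turned up to 20 degrees.
- bore_mouth (a point): Centre of the mouth of the level bore in the block's front face, 48 mm above the bench, axes as the block's. Bore 15.2 mm in diameter (0.6 mm play all round the shaft), 134 mm deep, sharp edge. Home is a hard stop: the tail's shoulder meets the front face. The force between pin and block must stay under 60 N; pushed out of line, the pin levers in the bore and the forces multiply.
- bore_end (a point): Centre of the far end of the bore, in the block's back face, 134 mm straight behind the mouth, 48 mm high.
- plunger_cap (a point): Top of the brass cap on the block, 82 mm high, 40 mm behind the front face. Under it a spring plunger presses down on the shaft inside the bore: the nose meets it some 35 mm deep, needs a few newtons to pass it, and from then on the pin drags steadily with about 3 to 12 N, which also keeps it where it is left.
- rest: Wooden pin rest fixed to the bench: base 125x64x10 mm, two vee supports (10 mm thick along the pin, 54 mm high, 34 mm wide) centred 50 mm ahead of and 45 mm behind the origin. Origin on the bench; x along the pin, to its nose. The pin's axis lies 50 mm above the bench, its shoulder 52 to 60 mm behind the origin; 85 mm of shaft between the vees is free to grip from above.
- findings_box: Bystander: hinged brass tin, 56x80x25 mm, origin under its middle. Leave it alone.
- jar_flux: Bystander: small glass jar with black screw cap, 34x34x48 mm, origin under its middle. Leave it alone.
- wax_pot: Bystander: shallow pale melting dish, 55x55x22 mm, origin under its middle. Leave it alone.
- graver_0: Bystander: graver with wooden mushroom handle, 27x115x28 mm, origin under its middle. Leave it alone.
- bench_block_a: Bystander: steel bench block, 88x92x28 mm, origin under its middle. Leave it alone.
- pliers_old: Bystander: pliers with black grips, 140x44x11 mm, origin under its middle. Leave it alone.
- blue_bottle: Bystander: small blue bottle, 29x29x48 mm, origin under its middle. Leave it alone.
Things that resemble listed ones, but are neither listed nor needed, are in the scene too. Of the things that look like the pin, the middle-sized one is meant.

How it is judged:
On the way, in this order (a step that is already met when the one before it is completed fails the run):
1. the fingers hold the pin by its thin shaft (grasp point ahead of the shoulder) and have taken it 30 mm from where it lay (x of the grasp point in the frame of pin above 0.005 m and contact force between the fingers and pin above 1.5 N and distance of pin from where it was at the start of the episode above 0.03 m), for 0.1 s.
2. the pin stands 20 to 90 mm deep in the bore, let go by the fingers (x of pin_nose in the frame of bore_mouth between 0.02 and 0.09 m and angle between the x axis of pin and the x axis of block, either way round below 0.12 rad and y of pin_nose in the frame of bore_mouth between -0.006 and 0.006 m and contact force between the fingers and pin below 0.05 N), for 0.2 s.
3. the fingers have taken the pin again by its thick tail (grasp point behind the shoulder), before it is home (x of the grasp point in the frame of pin below -0.002 m and contact force between the fingers and pin above 1.5 N and x of pin_shoulder in the frame of bore_mouth below -0.015 m and x of pin_nose in the frame of bore_mouth above 0.015 m), for 0.1 s.
At the end, for the whole second after the job is handed in: The pin is fully home in the bore, its shoulder within 1.5 mm of the block's front face, in line with the bore, at rest and let go (x of pin_shoulder in the frame of bore_mouth above -0.0015 m and distance between pin_shoulder and bore_mouth below 0.004 m and angle between the x axis of pin and the x axis of block, either way round below 0.05 rad and contact force between the fingers and pin below 0.05 N and linear speed of pin below 0.01 m/s); the robot touches nothing.
It fails at once if the pin is forced: more than 60 N between pin and block (contact force between pin and block above 60 N).
It fails at once if one of the other things on the bench is moved by more than 20 mm (distance of any of findings_box, jar_flux, wax_pot, graver_0, bench_block_a, pliers_old, blue_bottle from where it was at the start of the episode above 0.02 m).
It also fails if it takes over 64 s, if anything falls off the work surface, if the arm or the gripper's body presses on something with over 40 N, if the wrist force passes 120 N, or if a joint passes its speed limit or range.

ROBOT

A 6-joint arm with a two-finger parallel gripper is mounted at the origin on a cart in front of the work surface, level with it; the furniture and walls round the work are solid. World frame = base frame: x ahead of the robot, y to its left, z up, the work surface at z = 0. Lengths are in m, angles in rad, forces in N, time in s.
With the tool pointing down it reaches from about 0.375 to 0.9 m from the base axis. Payload 3.1 kg.
Tool frame: the origin (TCP) lies at the very end of the fingers, on their centre line; the grasp point (between the pads) lies 19 mm behind it; z points along the fingers, y is the direction in which the jaws open and shut (so a half turn about z gives the same grasp; the last joint's range is limited). The gripper opens to 85 mm and grips with 20 to 120 N. Pads are 22 mm wide; open, the fingers measure 114 mm over their backs; the gripper's body (76 mm by 85 mm) begins 54 mm behind the grasp point. The pads swing forward as they close: fully open they stand 13 mm farther back than shut.
Start: joints at [1.091, 0.527, 1.433, -0, 1.181, -0.178], TCP at [0.185, 0.597, 0.198] pointing down, gripper open.
Joint ranges: [-3.08, 3.08], [-0.75, 2.2], [0.22, 2.44], [-1.43, 4.57], [0, 2.65], [-2.85, 2.85]. Speed limits (rad/s): [2.79, 2.79, 3.14, 3.14, 3.14, 3.14].

INTERFACE

Orientations are given as a unit quaternion [x, y, z, w].
In Python, from station import manip gives the robot as it stands. The module is installed in compiled form; this text tells all that it offers.
- The arm moves only by the tool send_rows, never from a script. Its argument "commands" is a list of rows, each an object with "delta_pos": the shift along the world's x, y, z in cm, a list of three; "yaw": the turn about the world's z in rad. A call has 1 to 10 rows; each row shifts and turns the pose as measured when the row begins; what a row does not reach is not made up. A row lasts 1/8 s, in which the tool goes at most 62.5 mm and 10.7 degrees, less where a joint would pass 70% of its speed; a pose out of reach is approached as far as the arm can. A call is refused whole if a number of a shift passes 6.25 or a number of a turn 0.188, either way. A call with a gripper value outside its range is refused whole. "grip" is the closure, from -1 (fully open) to 1 (shut), set as the call begins (left out, the last holds). The fingers move at their own pace and stop on an object; "force" is the grip in N (left out, the last holds). Time passes only in rows, so rows that do not move let the fingers close. It gives the time, the measured TCP pose, the force and the opening at its end, in the units of the state.
- manip.sense(): the state, without advancing time (a new reading comes with each control period).
- manip.snapshot(name): name is "side" or "top" or "wrist"; returns the picture (384x512x3 uint8, blue, green, red); there is no depth.
- manip.get_calibration(name): a dict with "fx", "fy", "cx", "cy" (pixels), "world_to_cam" (4x4, takes a point from world to camera coordinates); the wrist camera has in their place "mount" (4x4, takes a point from camera to tool coordinates, whose origin is the TCP and whose axes are the flange's). Camera axes: x right, y down, z forward; pixel columns grow to the right and rows downward; lengths in m; the calibration is good to about 2 mm. A picture is of the moment at which its call begins: read the wrist's pose just before it. get_calibration takes no time and is no camera call.
- manip.sign_off(): hands the job in, once; it reports no verdict.
The state is a dict: "t": time; "q": joint angles; "qd": joint speeds; "tau": joint torques, N m; "tcp_pos": TCP position; "tool_rot": TCP orientation; "force": force on the tool from outside, world axes, zero at the start; "ft_torque": the same for the moment, N m; "finger_gap": opening from 0.0 (shut) to 1.0 (fully open).
Only numpy, scipy, OpenCV 4.12 (cv2) and the standard library are available. Lean on these libraries where they do the work, as an engineer would, in place of code of your own. Each camera call takes 0.05 s, during which the arm holds its last target. There are 200 camera calls.

## Working session

There is one attempt and no reset: what is moved stays moved. The work goes in short steps, Python scripts to look and compute and a tool call to move; the robot and the scene stay as the last step left them, time stands still between calls to the robot, and variables do not carry over. Pictures are saved under pics/ and viewed, about 8 in all and at most 12, crops included, and the job is handed in when it is done.

Besides the shell and the picture viewer there is one more tool, called as a command line: name --argument value ..., lists and objects as JSON in quotes. send_rows: Moves the arm, as the interface text tells. Its arguments: {"type":"object","properties":{"commands":{"type":"array","items":{"type":"object","properties":{"delta_pos":{"type":"array","items":{"type":"number"}},"yaw":{"type":"number"}}}},"grip":{"type":"number"},"force":{"type":"number"}},"required":["commands"]}

```bash
mkdir -p pics
cat > h.py <<'E'
from station import manip
import numpy as np, cv2
def cal(n):
    c=manip.get_calibration(n); K=np.array([[c['fx'],0,c['cx']],[0,c['fy'],c['cy']],[0,0,1]]); return K,c
def ray(n,u,v,T=None):
    K,c=cal(n); T=np.array(c['world_to_cam']) if T is None else T
    d=np.linalg.inv(K)@[u,v,1]; R=T[:3,:3]; return -R.T@T[:3,3], R.T@d
def onz(n,u,v,z,T=None):
    o,d=ray(n,u,v,T); return o+d*(z-o[2])/d[2]
def proj(n,p,T=None):
    K,c=cal(n); T=np.array(c['world_to_cam']) if T is None else T
    q=K@(T[:3,:3]@np.array(p)+T[:3,3]); return q[:2]/q[2]
def wristT(s):
    from scipy.spatial.transform import Rotation as Ro
    M=np.eye(4); M[:3,:3]=Ro.from_quat(s['tool_rot']).as_matrix(); M[:3,3]=s['tcp_pos']
    return np.linalg.inv(M@np.array(manip.get_calibration('wrist')['mount']))
E
python3 - <<'E'
from h import *
a=manip.snapshot('top');b=manip.snapshot('side')
cv2.imwrite('pics/top.png',a);cv2.imwrite('pics/side.png',b)
cv2.imwrite('pics/top_v.png',cv2.resize(a,(800,600),interpolation=cv2.INTER_CUBIC));cv2.imwrite('pics/side_v.png',cv2.resize(b,(800,600),interpolation=cv2.INTER_CUBIC))
print(manip.sense()); 
for n in('top','side'): print(cal(n), ray(n,256,192))
E
```

```text
{'t': 0.1, 'q': array([ 1.09147404e+00,  5.28379328e-01,  1.43377319e+00, -1.17236836e-06,
        1.18140336e+00, -1.78511377e-01]), 'qd': array([-0.00056303, -0.00065645, -0.00278458,  0.00112826, -0.00159813,
       -0.00097604]), 'tau': array([-3.43951097e-04, -4.43306565e+01, -1.78586233e+01, -2.20489783e-04,
        3.92514310e-03, -2.53557815e-06]), 'tcp_pos': array([0.1848315 , 0.59630357, 0.19702809]), 'tool_rot': array([ 1.49838729e-01,  9.88709963e-01, -9.29162812e-04, -3.16564477e-04]), 'force': array([ 0.48874613,  1.26592985, -0.57515081]), 'ft_torque': array([ 0.00229065,  0.0131409 , -0.02134553]), 'finger_gap': 0.9966775634620454}
(array([[349.1923965 ,   0.        , 250.62167114],
       [  0.        , 349.1923965 , 190.24946406],
       [  0.        ,   0.        ,   1.        ]]), {'fx': 349.1923965019429, 'fy': 349.1923965019429, 'cx': 250.6216711387127, 'cy': 190.2494640557545, 'world_to_cam': array([[ 0.02853277, -0.99959028, -0.00227209,  0.03808903],
       [-0.99738799, -0.02831887, -0.0664473 ,  0.51268242],
       [ 0.06635574,  0.00416208, -0.99778735,  1.15008531],
       [ 0.        ,  0.        ,  0.        ,  1.        ]])}) (array([0.43394174, 0.04780526, 1.18169348]), array([ 0.0617952 , -0.01137577, -0.99815545]))
(array([[437.62109931,   0.        , 257.12132263],
       [  0.        , 437.62109931, 200.39300927],
       [  0.        ,   0.        ,   1.        ]]), {'fx': 437.62109930771015, 'fy': 437.62109930771015, 'cx': 257.1213226304254, 'cy': 200.39300927324547, 'world_to_cam': array([[-0.99214993, -0.12333615,  0.0206571 ,  0.53096499],
       [-0.08348601,  0.53027547, -0.84370493,  0.09307704],
       [ 0.09310536, -0.83880637, -0.53640961,  1.14675592],
       [ 0.        ,  0.        ,  0.        ,  1.        ]])}) (array([0.42779838, 0.97803687, 0.68269226]), array([ 0.09724872, -0.84866034, -0.52028137]))
```

View pics/top_v.png

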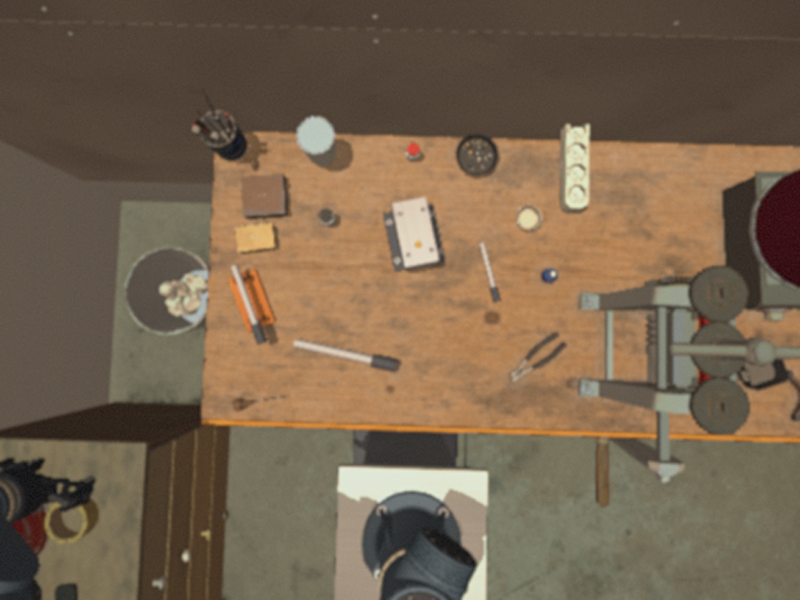

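View pics/side_v.png

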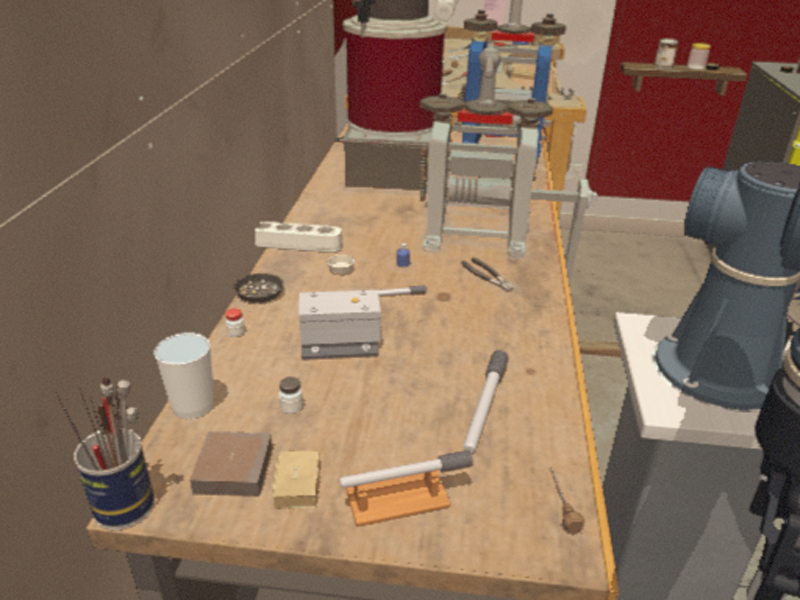

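Pin-like things (800×600 top view): the one in the orange rest (250,303), a long one on the bench (345,355) and a small one (489,272). The one in the rest is middle-sized. The block is at (416,235) with its front facing down in the image.

Run:
```python
from h import *
f=.64
for nm,u,v,z in [('tail',264,342,.05),('nose',236,266,.05),('big a',295,344,.01),('big b',398,365,.01),('sm a',482,244,.01),('sm b',496,300,.01),('blk FL',405,270,.078),('blk FR',440,262,.078),('blk BL',392,203,.078),('blk BR',428,198,.078),('cap',418,244,.082)]:
    print(nm,onz('top',u*f,v*f,z).round(3))
for nm,u,v,z in [('tail',470,460,.05),('nose',343,482,.05),('cap',355,300,.082)]:
    print(nm,onz('side',u*f,v*f,z).round(3))
print(manip.get_calibration('wrist'))
```

```text
tail [0.409 0.314 0.05 ]
nose [0.565 0.379 0.05 ]
big a [0.406 0.257 0.01 ]
big b [0.367 0.035 0.01 ]
sm a [ 0.633 -0.14   0.01 ]
sm b [ 0.512 -0.172  0.01 ]
blk FL [0.564 0.027 0.078]
blk FR [ 0.582 -0.044  0.078]
blk BL [0.701 0.057 0.078]
blk BR [ 0.714 -0.016  0.078]
cap [0.617 0.002 0.082]
tail [0.407 0.326 0.05 ]
nose [0.561 0.387 0.05 ]
cap [0.615 0.01  0.082]
{'fx': 330.4812771115827, 'fy': 330.4812771115827, 'cx': 255.82754106764705, 'cy': 195.5166131923622, 'mount': array([[-1.14158757e-03, -9.62959124e-01, -2.69644992e-01,
         6.81459411e-02],
       [ 9.99998224e-01, -1.50361590e-03,  1.13606821e-03,
        -1.83068206e-05],
       [-1.49942975e-03, -2.69643217e-01,  9.62959131e-01,
        -1.74567727e-01],
       [ 0.00000000e+00,  0.00000000e+00,  0.00000000e+00,
         1.00000000e+00]])}
```

send_rows --commands '[{"delta_pos": [3.6, -3.1, 0], "yaw": 0.086}, {"delta_pos": [3.6, -3.1, 0], "yaw": 0.086}, {"delta_pos": [3.6, -3.1, 0], "yaw": 0.086}, {"delta_pos": [3.6, -3.1, 0], "yaw": 0.086}, {"delta_pos": [3.6, -3.1, 0], "yaw": 0.086}, {"delta_pos": [3.6, -3.1, 0], "yaw": 0.086}, {"delta_pos": [3.6, -3.1, -3], "yaw": 0.086}, {"delta_pos": [3.6, -3.1, -3], "yaw": 0.086}, {"delta_pos": [0, 0, -2], "yaw": 0}, {"delta_pos": [0, 0, 0], "yaw": 0}]' --grip -1

```text
t: 1.35
tcp_pos: [0.4795, 0.3386, 0.1114]
tool_rot: [-0.205, 0.979, -0.002, -0.001]
force: [-0.8, -0.4, 0.7]
finger_gap: 1.0
```

Run:
```python
from h import *
s=manip.sense();a=manip.snapshot('wrist');np.save('w1.npy',wristT(s))
print(s['t'],s['tcp_pos'],s['tool_rot'],s['finger_gap'])
cv2.imwrite('pics/w1.png',a);cv2.imwrite('pics/w1v.png',cv2.resize(a,(800,600),interpolation=cv2.INTER_CUBIC))
```

```text
1.35 [0.4795477  0.33856103 0.1114385 ] [-2.04830678e-01  9.78794773e-01 -2.06018144e-03 -9.70308507e-04] 0.9996638757025631
```

View pics/w1v.png

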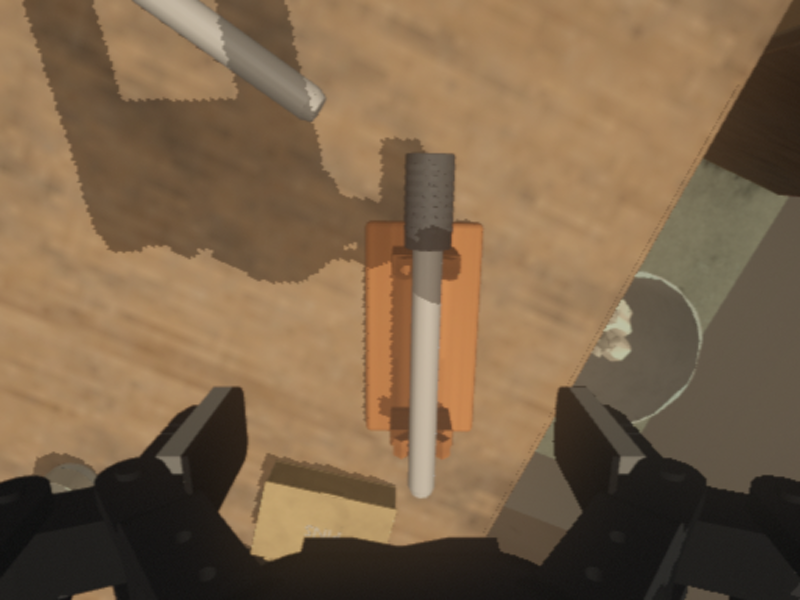

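The wrist view shows the pin in the rest: tail end (430,155), shoulder (428,248), nose tip (421,493). The ribbed tail and vee supports match the description, so this is the right pin.

Run:
```python
from h import *
T=np.load('w1.npy');f=.64
a=cv2.imread('pics/w1.png')
# shaft axis from bright low-saturation pixels, per row edges
h=cv2.cvtColor(a,cv2.COLOR_BGR2HSV)
pts=[]
for v in range(165,312):
    r=h[v,240:300]; m=np.where(r[:,1]<70)[0]
    if 8<len(m)<25: pts.append((240+m.mean(),v,len(m)))
pts=np.array(pts);k=np.polyfit(pts[:,1],pts[:,0],1);res=pts[:,0]-np.polyval(k,pts[:,1]);g=abs(res)<1
k=np.polyfit(pts[g,1],pts[g,0],1);print(len(pts),g.sum(),k,res.std(), pts[:,1].min(),pts[:,1].max())
P=[onz('wrist',np.polyval(k,v),v,.05,T) for v in (155*f,248*f,312)]
n=P[2];d=(P[2]-P[1]);print(P, np.arctan2(d[1],d[0]), np.linalg.norm(P[2]-P[1]),np.linalg.norm(P[1]-P[0]))
s=manip.sense();from scipy.spatial.transform import Rotation as Ro
x=Ro.from_quat(s['tool_rot']).as_matrix()[:,0];print('toolyaw',np.arctan2(-x[1],-x[0]))
```

```text
147 147 [-2.70496944e-02  2.77648712e+02] 0.21486862548926727 165.0 311.0
[array([0.40961756, 0.3222372 , 0.05      ]), array([0.44750582, 0.33820126, 0.05      ]), array([0.56443332, 0.38746817, 0.05      ])] 0.3987714179632489 0.12688289263492808 0.04111412934340711
toolyaw 0.4131532553371524
```

send_rows --commands '[{"delta_pos": [0.25, 1.42, -1], "yaw": -0.014}, {"delta_pos": [0, 0, -2], "yaw": 0}, {"delta_pos": [0, 0, -2], "yaw": 0}, {"delta_pos": [0, 0, -2], "yaw": 0}, {"delta_pos": [0, 0, 0], "yaw": 0}]'

```text
t: 2.02
tcp_pos: [0.4845, 0.3625, 0.0443]
tool_rot: [-0.2, 0.98, 0.0, 0.006]
force: [-0.0, 0.0, 0.4]
finger_gap: 1.001
```

send_rows --commands '[{"delta_pos": [0, 0, 0], "yaw": 0}, {"delta_pos": [0, 0, 0], "yaw": 0}]'

```text
t: 2.28
tcp_pos: [0.4853, 0.3647, 0.0461]
tool_rot: [-0.201, 0.98, 0.001, 0.008]
force: [-0.6, 0.0, -0.8]
finger_gap: 1.003
```

```bash
cat >> h.py <<'E'
def yaw(s):
    from scipy.spatial.transform import Rotation as Ro
    M=Ro.from_quat(s['tool_rot']).as_matrix();x=M[:,0]; return np.arctan2(-x[1],-x[0]),M[:,2]
E
python3 - <<'E'
from h import *
s=manip.sense();print(s['tcp_pos'],yaw(s),s['force'])
p=np.array([.447,.338])+.038*np.array([np.cos(.399),np.sin(.399)]);print(p-s['tcp_pos'][:2])
# block from top image more exactly: cap + edges
E
```

```text
[0.48534396 0.36465166 0.04608503] (np.float64(0.4048023320159428), array([ 0.01494545,  0.00461854, -0.99987764])) [-0.59748554  0.03529084 -0.81410822]
[-0.00332886 -0.01188877]
```

send_rows --commands '[{"delta_pos": [-0.33, -1.19, 0], "yaw": -0.006}, {"delta_pos": [0, 0, -0.7], "yaw": 0}, {"delta_pos": [0, 0, -0.7], "yaw": 0}]'

```text
t: 2.65
tcp_pos: [0.4831, 0.3523, 0.0335]
tool_rot: [-0.198, 0.98, 0.001, 0.01]
force: [0.7, 0.3, 0.1]
finger_gap: 1.001
```

```bash
cat > st.py <<'E'
from h import *
s=manip.sense();print('t',round(s['t'],2),s['tcp_pos'].round(4),'yaw',yaw(s)[0].round(4),'z',yaw(s)[1].round(4),'F',s['force'].round(1),'M',s['ft_torque'].round(2),s['finger_gap'],'qd',s['qd'].round(3))
E
python3 st.py
```

```text
t 2.65 [0.4831 0.3523 0.0335] yaw 0.3979 z [ 0.0187  0.0061 -0.9998] F [0.7 0.3 0.1] M [-0.04  0.   -0.  ] 1.0010847241245209 qd [-0.007  0.085  0.035 -0.002 -0.114 -0.001]
```

send_rows --commands '[{"delta_pos": [-0.1, 0.05, -0.25], "yaw": 0}, {"delta_pos": [0, 0, 0], "yaw": 0}]'

```text
t: 2.9
tcp_pos: [0.4815, 0.3523, 0.0298]
tool_rot: [-0.197, 0.98, 0.001, 0.009]
force: [0.8, 0.1, -0.0]
finger_gap: 1.002
```

send_rows --commands '[{"delta_pos": [0, 0, 0], "yaw": 0}, {"delta_pos": [0, 0, 0], "yaw": 0}, {"delta_pos": [0, 0, 0], "yaw": 0}, {"delta_pos": [0, 0, 0], "yaw": 0}, {"delta_pos": [0, 0, 0], "yaw": 0}, {"delta_pos": [0, 0, 0], "yaw": 0}]' --grip 1 --force 45

```text
t: 3.65
tcp_pos: [0.4819, 0.3527, 0.0301]
tool_rot: [-0.198, 0.98, 0.001, 0.009]
force: [-0.3, 1.1, 1.0]
finger_gap: 0.002
```

```bash
python3 st.py
```

```text
t 3.65 [0.4819 0.3527 0.0301] yaw 0.3978 z [ 0.0178  0.0058 -0.9998] F [-0.3  1.1  1. ] M [ 0.    0.03 -0.04] 0.0021711864696989987 qd [ 0.001 -0.001  0.     0.002  0.     0.001]
```

Run:
```python
from h import *
s=manip.sense();a=manip.snapshot('wrist')
b=manip.snapshot('side')[230:350,180:340]
cv2.imwrite('pics/w2.png',a)
cv2.imwrite('pics/w2v.png',np.hstack([cv2.resize(a,(400,300)),cv2.resize(b,(400,300),interpolation=cv2.INTER_CUBIC)]))
```

```text
(no output)
```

View pics/w2v.png

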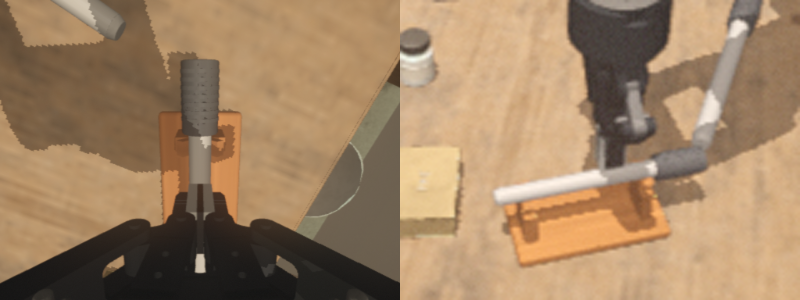

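Run:
```python
from h import *
a=cv2.imread('pics/w2.png')
b=manip.snapshot('side')[260:350,210:310]
cv2.imwrite('pics/w2c.png',np.hstack([cv2.resize(a[190:384,180:330],(400,517),interpolation=cv2.INTER_CUBIC),cv2.resize(b,(400,517),interpolation=cv2.INTER_CUBIC)]))
```

```text
(no output)
```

View pics/w2c.png

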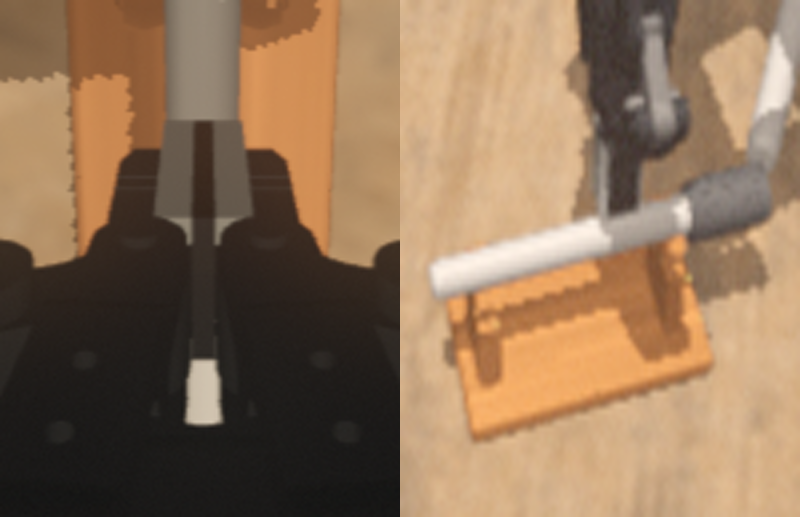

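Run:
```python
from h import *
s=manip.sense();p=s['tcp_pos']
for z in(0,.02,.027,.04):print(z,proj('side',p+[0,0,z]),proj('top',p+[0,0,z]))
print('finger end seen at',265,297)
for q in ([.4475,.3382,.05],[.5644,.3875,.05]): print(proj('side',q), proj('top',q))
print('wrist TCP px', proj('wrist',p,wristT(s)))
a=manip.snapshot('top');cv2.imwrite('pics/top2.png',a)
```

```text
0 [262.08298495 307.13149146] [159.55356079 196.32356867]
0.02 [262.35233138 299.95056821] [157.93638521 196.02112495]
0.027 [262.44818084 297.39516947] [157.35683875 195.91273833]
0.04 [262.62841231 292.59009993] [156.26125129 195.70784187]
finger end seen at 265 297
[280.20005622 296.53481336] [161.93669045 206.74808508]
[217.99665047 308.4517092 ] [148.47419489 170.46764908]
wrist TCP px [255.70995623 228.17059777]
```

Run:
```python
from h import *
s=manip.sense();T=wristT(s)
P=np.array([.4475,.3382,.05]);d=np.array([np.cos(.399),np.sin(.399),0])
for x in(-.042,0,.13): 
  for dz in (0,.027): 
    T2=T.copy(); T2[:3,3]-=T[:3,:3]@[0,0,dz]; print(x,dz,proj('wrist',P+x*d+[0,0,.0],T2))
a=cv2.imread('pics/w2.png');g=cv2.cvtColor(a,cv2.COLOR_BGR2GRAY)
print(list(enumerate(g[60:240:3,256])))
print(s['q'])
```

```text
-0.042 0 [255.11160759  77.11210119]
-0.042 0.027 [255.27549468  79.98804867]
0 0 [255.38447925 171.12541917]
0 0.027 [255.49883353 160.49001258]
0.13 0 [256.0133886  387.80550204]
0.13 0.027 [256.03433372 353.50980157]
[(0, np.uint8(150)), (1, np.uint8(152)), (2, np.uint8(153)), (3, np.uint8(152)), (4, np.uint8(148)), (5, np.uint8(123)), (6, np.uint8(109)), (7, np.uint8(108)), (8, np.uint8(109)), (9, np.uint8(101)), (10, np.uint8(114)), (11, np.uint8(111)), (12, np.uint8(108)), (13, np.uint8(111)), (14, np.uint8(113)), (15, np.uint8(108)), (16, np.uint8(107)), (17, np.uint8(113)), (18, np.uint8(113)), (19, np.uint8(108)), (20, np.uint8(108)), (21, np.uint8(112)), (22, np.uint8(111)), (23, np.uint8(108)), (24, np.uint8(112)), (25, np.uint8(112)), (26, np.uint8(108)), (27, np.uint8(108)), (28, np.uint8(112)), (29, np.uint8(110)), (30, np.uint8(108)), (31, np.uint8(111)), (32, np.uint8(112)), (33, np.uint8(109)), (34, np.uint8(109)), (35, np.uint8(110)), (36, np.uint8(109)), (37, np.uint8(99)), (38, np.uint8(96)), (39, np.uint8(184)), (40, np.uint8(140)), (41, np.uint8(140)), (42, np.uint8(140)), (43, np.uint8(140)), (44, np.uint8(140)), (45, np.uint8(140)), (46, np.uint8(140)), (47, np.uint8(140)), (48, np.uint8(140)), (49, np.uint8(139)), (50, np.uint8(139)), (51, np.uint8(139)), (52, np.uint8(139)), (53, np.uint8(139)), (54, np.uint8(139)), (55, np.uint8(138)), (56, np.uint8(138)), (57, np.uint8(139)), (58, np.uint8(134)), (59, np.uint8(51))]
[ 0.44628349  0.71489851  1.64386727 -0.00352626  0.764361   -1.51969272]
```

The fingers shut on nothing. Both views put the real fingertips about 30–35 mm behind the reported TCP, with the tips above the shaft, while the camera pose agrees with the reported TCP. I'll open and go that much lower, slowly.

send_rows --commands '[{"delta_pos": [0, 0, 0], "yaw": 0}, {"delta_pos": [0, 0, 0], "yaw": 0}, {"delta_pos": [0, 0, 0], "yaw": 0}, {"delta_pos": [0, 0, 0], "yaw": 0}, {"delta_pos": [0, 0, -0.5], "yaw": 0}, {"delta_pos": [0, 0, -0.5], "yaw": 0}, {"delta_pos": [0, 0, 0], "yaw": 0}]' --grip -1

```text
t: 4.72
tcp_pos: [0.4817, 0.3526, 0.0191]
tool_rot: [-0.198, 0.98, 0.001, 0.009]
force: [-0.1, 0.7, 0.2]
finger_gap: 1.001
```

```bash
python3 st.py
```

```text
t 4.72 [0.4817 0.3526 0.0191] yaw 0.3977 z [ 0.0173  0.0056 -0.9998] F [-0.1  0.7  0.2] M [0.01 0.02 0.04] 1.0011335989490415 qd [ 0.001 -0.003 -0.003  0.001 -0.003 -0.002]
```

send_rows --commands '[{"delta_pos": [0, 0, -0.5], "yaw": 0}, {"delta_pos": [0, 0, -0.5], "yaw": 0}, {"delta_pos": [0, 0, -0.5], "yaw": 0}, {"delta_pos": [0, 0, -0.5], "yaw": 0}, {"delta_pos": [0, 0, 0], "yaw": 0}]'

```text
t: 5.35
tcp_pos: [0.4815, 0.3525, -0.0027]
tool_rot: [-0.198, 0.98, 0.001, 0.009]
force: [-0.0, 0.5, -0.7]
finger_gap: 0.997
```

```bash
python3 st.py
python3 - <<'E'
from h import *
a=manip.snapshot('wrist');b=manip.snapshot('side')[230:350,180:340]
cv2.imwrite('pics/w3v.png',np.hstack([cv2.resize(a,(400,300)),cv2.resize(b,(400,300),interpolation=cv2.INTER_CUBIC)]))
E
```

```text
t 5.35 [ 0.4815  0.3525 -0.0027] yaw 0.3977 z [ 0.0167  0.0053 -0.9998] F [-0.   0.5 -0.7] M [ 0.05 -0.   -0.06] 0.9974804286619383 qd [ 0.001 -0.003 -0.001  0.001 -0.001 -0.001]
```

View pics/w3v.png

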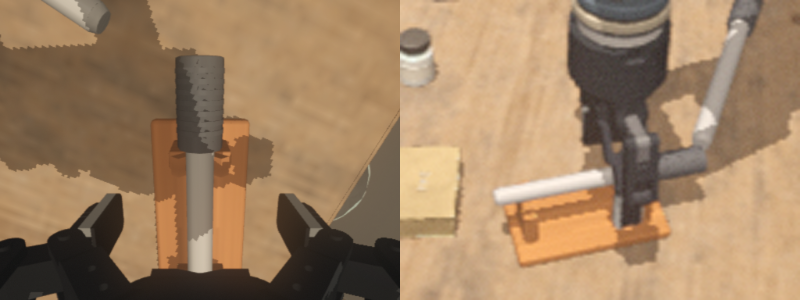

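Now the near finger spans the shaft in the side view, and there is no contact force. Closing.

send_rows --commands '[{"delta_pos": [0, 0, 0], "yaw": 0}, {"delta_pos": [0, 0, 0], "yaw": 0}, {"delta_pos": [0, 0, 0], "yaw": 0}, {"delta_pos": [0, 0, 0], "yaw": 0}, {"delta_pos": [0, 0, 0], "yaw": 0}, {"delta_pos": [0, 0, 0], "yaw": 0}]' --grip 1 --force 45

```text
t: 6.2
tcp_pos: [0.4824, 0.3528, -0.0015]
tool_rot: [-0.198, 0.98, 0.001, 0.01]
force: [0.2, -0.0, -0.6]
finger_gap: 0.146
```

```bash
python3 st.py
```

```text
t 6.2 [ 0.4824  0.3528 -0.0015] yaw 0.3978 z [ 0.0188  0.006  -0.9998] F [ 0.2 -0.  -0.6] M [ 0.01 -0.    0.  ] 0.1460389570381056 qd [-0.001  0.001 -0.     0.001  0.001 -0.001]
```

send_rows --commands '[{"delta_pos": [0, 0, 0.5], "yaw": 0}, {"delta_pos": [0, 0, 1], "yaw": 0}, {"delta_pos": [0, 0, 1], "yaw": 0}, {"delta_pos": [0, 0, 1.5], "yaw": 0}, {"delta_pos": [0, 0, 1.5], "yaw": 0}, {"delta_pos": [0, 0, 1.5], "yaw": 0}, {"delta_pos": [0, 0, 1.5], "yaw": 0}, {"delta_pos": [0, 0, 1], "yaw": 0}, {"delta_pos": [0, 0, 0], "yaw": 0}]'

```text
t: 7.32
tcp_pos: [0.4821, 0.3529, 0.1012]
tool_rot: [-0.198, 0.98, 0.001, 0.011]
force: [-0.2, 0.2, -2.5]
finger_gap: 0.148
```

```bash
python3 st.py
```

```text
t 7.33 [0.4821 0.3529 0.1012] yaw 0.3978 z [ 0.02    0.0069 -0.9998] F [-0.2  0.2 -2.5] M [-0.01 -0.01 -0.02] 0.14813975659103415 qd [ 0.001  0.004  0.01  -0.001  0.006  0.001]
```

send_rows --commands '[{"delta_pos": [1, -1.5, 0], "yaw": 0}, {"delta_pos": [2, -3.3, 0], "yaw": -0.024}, {"delta_pos": [2, -3.3, 0], "yaw": -0.024}, {"delta_pos": [2, -3.3, 0], "yaw": -0.024}, {"delta_pos": [2, -3.3, 0], "yaw": -0.024}, {"delta_pos": [2, -3.3, 0], "yaw": -0.024}, {"delta_pos": [2, -3.3, 0], "yaw": -0.024}, {"delta_pos": [2, -3.3, 0], "yaw": -0.024}, {"delta_pos": [1, -2, 0], "yaw": -0.022}, {"delta_pos": [0, 0, 0], "yaw": 0}]'

```text
t: 8.57
tcp_pos: [0.645, 0.0669, 0.0931]
tool_rot: [-0.099, 0.995, -0.001, 0.004]
force: [0.5, 0.5, -1.8]
finger_gap: 0.147
```

```bash
python3 st.py
python3 - <<'E'
from h import *
s=manip.sense();a=manip.snapshot('wrist');np.save('w4.npy',wristT(s));cv2.imwrite('pics/w4.png',a)
cv2.imwrite('pics/w4v.png',cv2.resize(a,(800,600),interpolation=cv2.INTER_CUBIC))
E
```

```text
t 8.57 [0.645  0.0669 0.0931] yaw 0.1984 z [ 8.5e-03 -7.0e-04 -1.0e+00] F [ 0.5  0.5 -1.8] M [-0.01  0.04  0.01] 0.14738332180817854 qd [ 0.008  0.003  0.022  0.018  0.013 -0.003]
```

View pics/w4v.png

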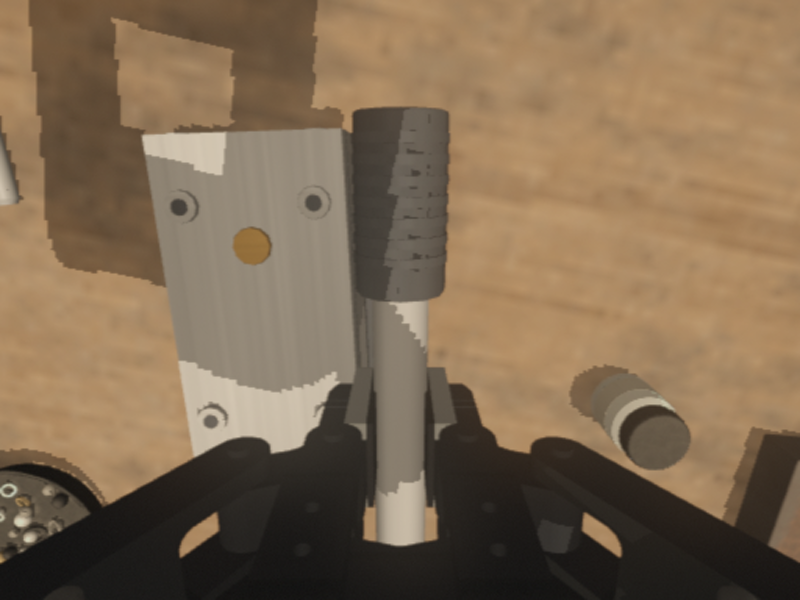

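Wrist view: block top with its front edge from (143,135) to (343,128), the brass cap at (252,246), and the pin held centred with its shoulder at (400,298). Extracting edges at sub-pixel level.

```bash
cat > blk.py <<'E'
from h import *
T=np.load('w4.npy');a=cv2.imread('pics/w4.png');f=.64
hsv=cv2.cvtColor(a,cv2.COLOR_BGR2HSV);sat=hsv[...,1].astype(float);g=cv2.cvtColor(a,cv2.COLOR_BGR2GRAY).astype(float)
def edge(img,p,q,half=6,n=40):
    p=np.array(p)*f;q=np.array(q)*f;t=(q-p)/np.linalg.norm(q-p);nrm=np.array([-t[1],t[0]]);o=[]
    for s in np.linspace(.06,.94,n):
        c=p+s*(q-p);k=np.arange(-half,half+.01,.25);xy=c+k[:,None]*nrm
        pr=cv2.remap(img.astype(np.float32),xy[:,0].astype(np.float32)[None],xy[:,1].astype(np.float32)[None],cv2.INTER_LINEAR)[0]
        d=np.abs(np.gradient(cv2.GaussianBlur(pr[None],(9,1),0)[0]));d[d<.5*d.max()]=0
        o.append(c+nrm*(d*k).sum()/d.sum())
    o=np.array(o);vx,vy,x,y=cv2.fitLine(o.astype(np.float32),cv2.DIST_HUBER,0,.01,.01).ravel()
    r=(o-[x,y])@[-vy,vx];return np.array([x,y]),np.array([vx,vy]),np.median(abs(r)),o
def wl(e,z):
    A=onz('wrist',*(e[0]-30*e[1]),z,T)[:2];B=onz('wrist',*(e[0]+30*e[1]),z,T)[:2];return A,(B-A)/np.linalg.norm(B-A)
def X(a,b):
    s=np.linalg.solve(np.c_[a[1],-b[1]],b[0]-a[0]);return a[0]+s[0]*a[1]
F=edge(sat,(143,135),(343,128));L=edge(sat,(145,150),(178,352));R=edge(g,(344,145),(356,350),4)
print('res',F[2],L[2],R[2])
F,L,R=wl(F,.078),wl(L,.078),wl(R,.078)
# (wrist img left = world right)
c1,c2=X(F,L),X(F,R);print('corners',c1,c2,np.linalg.norm(c1-c2),'mid',(c1+c2)/2)
for n,e in zip('FLR',(F,L,R)):
    print(n,np.arctan2(e[1][1],e[1][0]))
m=cv2.inRange(hsv,(12,120,100),(28,255,255));cs=cv2.findContours(m[130:180,140:180],0,2)[0]
M=cv2.moments(max(cs,key=cv2.contourArea));cap=np.array([M['m10'],M['m01']])/M['m00']+[140,130]
C=onz('wrist',*cap,.082,T);print('cap',cap,C);mid=(c1+c2)/2;d=C[:2]-mid;print('cap yaw',np.arctan2(d[1],d[0]),np.linalg.norm(d))
E
python3 blk.py
```

```text
res 0.13205038257289609 0.08445785565143421 0.05749523940818597
corners [ 0.58695353 -0.03665708] [0.57140974 0.03139539] 0.06980506919450107 mid [ 0.57918164 -0.00263084]
F 1.7953530782733758
L 0.23250425106529304
R 0.22931686958186934
cap [160.77272727 157.01262626] [0.61761206 0.00681616 0.082     ]
cap yaw 0.2410415619098991 0.03957452955487217
```

```bash
cat > pin.py <<'E'
from blk import edge,onz,np,f,a
import blk
from h import *
s=manip.sense();z=.0931+.0515
def axis(pts):  # pairs of edges left/right
    L=edge(blk.sat,*pts[0],4);R=edge(blk.sat,*pts[1],4);print('res',L[2],R[2]);return L,R
for nm,pr in (('tail',(((354,120),(356,285)),((448,120),(444,285)))),('shaft',(((372,305),(373,362)),((428,305),(427,362))))):
    L,R=axis(pr)
    v0,v1=pr[0][0][1]*f,pr[0][1][1]*f
    P=[]
    for v in(v0,v1):
        u=[e[0][0]+e[1][0]/e[1][1]*(v-e[0][1]) for e in(L,R)];P.append(onz('wrist',np.mean(u),v,z,blk.T));print(nm,v,u)
    d=P[1]-P[0];print(nm,P,np.arctan2(d[1],d[0]))
E
python3 pin.py | tail -8
python3 - <<'E'
from h import *
T=np.load('w4.npy');print('shoulder',onz('wrist',400*.64,298*.64,.0931+.0515,T))
E
```

```text
res 0.7451531142426197 0.3788582167497297
tail 76.8 [np.float32(225.87447), np.float32(287.16406)]
tail 182.4 [np.float32(228.42654), np.float32(283.688)]
tail [array([0.56906249, 0.05215163, 0.1446    ]), array([0.60634052, 0.05944487, 0.1446    ])] 0.19320425294906735
res 0.17668869158848655 0.07767363439884249
shaft 195.20000000000002 [np.float32(238.11066), np.float32(273.79633)]
shaft 231.68 [np.float32(237.25012), np.float32(272.76907)]
shaft [array([0.61133126, 0.06040252, 0.1446    ]), array([0.62623987, 0.06300026, 0.1446    ])] 0.1725125345842351
shoulder [0.60957105 0.06006875 0.1446    ]
```

send_rows --commands '[{"delta_pos": [-1.5, -0.6, 0], "yaw": 0}, {"delta_pos": [-2.5, -1.3, 0], "yaw": 0.005}, {"delta_pos": [-2.5, -1.3, 0], "yaw": 0.005}, {"delta_pos": [-2.5, -1.3, 0], "yaw": 0.005}, {"delta_pos": [-2.5, -1.3, 0], "yaw": 0.005}, {"delta_pos": [-2.5, -1.3, 0], "yaw": 0.005}, {"delta_pos": [-2.5, -1.3, 0], "yaw": 0.005}, {"delta_pos": [-2.0, -1.0, 0], "yaw": 0}, {"delta_pos": [-1.0, -0.5, 0], "yaw": 0}, {"delta_pos": [0, 0, 0], "yaw": 0}]'

```text
t: 9.88
tcp_pos: [0.4338, -0.0176, 0.0934]
tool_rot: [-0.125, 0.992, 0.003, -0.0]
force: [0.8, -0.8, -3.4]
finger_gap: 0.149
```

send_rows --commands '[{"delta_pos": [0, 0, -0.5], "yaw": 0}, {"delta_pos": [0, 0, -1], "yaw": 0}, {"delta_pos": [0, 0, -1], "yaw": 0}, {"delta_pos": [0, 0, -1], "yaw": 0}, {"delta_pos": [0, 0, -1], "yaw": 0}, {"delta_pos": [0, 0, -1], "yaw": 0}, {"delta_pos": [0, 0, -1], "yaw": 0}, {"delta_pos": [0, 0, -0.5], "yaw": 0}, {"delta_pos": [0, 0, 0], "yaw": 0}]'

```text
t: 11.0
tcp_pos: [0.4368, -0.0171, 0.0175]
tool_rot: [-0.126, 0.992, 0.003, 0.001]
force: [-0.2, -0.2, -2.6]
finger_gap: 0.141
```

```bash
python3 st.py
```

```text
t 11.0 [ 0.4368 -0.0171  0.0175] yaw 0.252 z [ 0.0011  0.0063 -1.    ] F [-0.2 -0.2 -2.6] M [ 0.03  0.05 -0.02] 0.14074602250469226 qd [ 0.001  0.    -0.     0.001 -0.004  0.   ]
```

send_rows --commands '[{"delta_pos": [0, 0, 1], "yaw": 0}, {"delta_pos": [0, 0, 1], "yaw": 0}, {"delta_pos": [0, 0, 1], "yaw": 0}, {"delta_pos": [0, 0, 1], "yaw": 0}, {"delta_pos": [0, 0, 1], "yaw": 0}, {"delta_pos": [0, 0, 1], "yaw": 0}]'

```text
t: 11.75
tcp_pos: [0.4372, -0.0172, 0.083]
tool_rot: [-0.126, 0.992, 0.002, 0.002]
force: [0.0, 0.4, -2.1]
finger_gap: 0.149
```

send_rows --commands '[{"delta_pos": [0, 0, -2.2], "yaw": -0.02}, {"delta_pos": [0, 0, -2.2], "yaw": 0}, {"delta_pos": [0, 0, -2.2], "yaw": 0}, {"delta_pos": [0, 0, 0], "yaw": 0}]'

```text
t: 12.25
tcp_pos: [0.4398, -0.0179, 0.0186]
tool_rot: [-0.116, 0.993, 0.001, 0.005]
force: [-0.5, 0.5, -1.9]
finger_gap: 0.146
```

```bash
python3 st.py
```

```text
t 12.25 [ 0.4398 -0.0179  0.0186] yaw 0.2317 z [ 0.0104  0.0034 -0.9999] F [-0.5  0.5 -1.9] M [-0.02  0.01  0.03] 0.14622500336723127 qd [ 0.001 -0.035 -0.014  0.     0.004  0.002]
```

send_rows --commands '[{"delta_pos": [0, 0, 1], "yaw": 0}, {"delta_pos": [0, 0, 1], "yaw": 0}, {"delta_pos": [0, 0, 1], "yaw": 0}, {"delta_pos": [0, 0, 1], "yaw": 0}, {"delta_pos": [0, 0, 1], "yaw": 0}, {"delta_pos": [0, 0, 1], "yaw": 0}]'

```text
t: 13.0
tcp_pos: [0.441, -0.0181, 0.0858]
tool_rot: [-0.116, 0.993, 0.0, 0.008]
force: [-0.2, 0.5, -2.5]
finger_gap: 0.142
```

send_rows --commands '[{"delta_pos": [0, 0, -2.2], "yaw": 0}, {"delta_pos": [0, 0, -2.2], "yaw": 0}, {"delta_pos": [0, 0, -2.2], "yaw": 0}, {"delta_pos": [0, 0, -0.3], "yaw": 0}, {"delta_pos": [0, 0, 0], "yaw": 0}]'

```text
t: 13.62
tcp_pos: [0.4438, -0.0189, 0.0188]
tool_rot: [-0.116, 0.993, -0.001, 0.011]
force: [0.4, -0.1, -2.0]
finger_gap: 0.146
```

```bash
python3 st.py
```

```text
t 13.62 [ 0.4438 -0.0189  0.0188] yaw 0.2322 z [ 2.180e-02 -2.000e-04 -9.998e-01] F [ 0.4 -0.1 -2. ] M [-0.   -0.02  0.02] 0.14616777229252392 qd [ 0.    -0.004  0.001 -0.002  0.008 -0.001]
```

send_rows --commands '[{"delta_pos": [0.33, -1.43, 0], "yaw": -0.002}, {"delta_pos": [0, 0, -0.5], "yaw": 0}, {"delta_pos": [0, 0, -0.5], "yaw": 0}, {"delta_pos": [0, 0, -0.5], "yaw": 0}, {"delta_pos": [0, 0, -0.5], "yaw": 0}, {"delta_pos": [0, 0, 0], "yaw": 0}]'

```text
t: 14.38
tcp_pos: [0.4486, -0.0348, -0.0009]
tool_rot: [-0.115, 0.993, -0.002, 0.012]
force: [-0.7, -0.5, -2.2]
finger_gap: 0.146
```

```bash
cat >> st.py <<'E'
B=np.array([.579,-.0025]);d=np.array([np.cos(.229),np.sin(.229)]);v=s['tcp_pos'][:2]-B
n=np.array([-d[1],d[0]]);zt=yaw(s)[1]
print('along TCP %.4f lat %.4f (pin lat %.4f) nose %.4f z_pin %.4f tiltalong %.4f yawerr %.4f'%(v@d,v@n,v@n-.052*(zt[:2]@n),v@d+.093,s['tcp_pos'][2]+.0515,zt[:2]@d,yaw(s)[0]-.229))
E
python3 st.py
```

```text
t 14.38 [ 0.4486 -0.0348 -0.0009] yaw 0.2298 z [ 0.0251 -0.0013 -0.9997] F [-0.7 -0.5 -2.2] M [-0.04  0.01  0.02] 0.1455439208061533 qd [ 0.    -0.002  0.001 -0.001 -0.002 -0.001]
along TCP -0.1343 lat -0.0019 (pin lat -0.0015) nose -0.0413 z_pin 0.0506 tiltalong 0.0241 yawerr 0.0008
```

send_rows --commands '[{"delta_pos": [0.45, 0.25, -0.15], "yaw": 0}, {"delta_pos": [0.45, 0.15, -0.1], "yaw": 0}, {"delta_pos": [0.49, 0.11, 0], "yaw": 0}, {"delta_pos": [0.49, 0.11, 0], "yaw": 0}, {"delta_pos": [0.49, 0.11, 0], "yaw": 0}, {"delta_pos": [0, 0, 0], "yaw": 0}]'

```text
t: 15.12
tcp_pos: [0.4749, -0.0268, -0.0034]
tool_rot: [-0.115, 0.993, -0.002, 0.013]
force: [-0.3, 0.0, -1.9]
finger_gap: 0.149
```

```bash
python3 st.py
python3 - <<'E'
from h import *
s=manip.sense();np.save('w5.npy',wristT(s));w=manip.snapshot('wrist');b=manip.snapshot('side');t=manip.snapshot('top')
for n,i in(('w5',w),('s5',b),('t5',t)):cv2.imwrite(f'pics/{n}.png',i)
R=lambda i,w,h:cv2.resize(i,(w,h),interpolation=cv2.INTER_CUBIC)
cv2.imwrite('pics/c5.png',np.hstack([R(b[170:240,180:290],400,255),R(t[150:225,230:310],400,255)]))
E
```

```text
t 15.12 [ 0.4749 -0.0268 -0.0034] yaw 0.2307 z [ 0.0265 -0.0017 -0.9996] F [-0.3  0.  -1.9] M [ 0.02 -0.05  0.02] 0.14880592073225182 qd [ 0.001  0.     0.011 -0.001  0.009  0.   ]
along TCP -0.1069 lat -0.0000 (pin lat 0.0004) nose -0.0139 z_pin 0.0481 tiltalong 0.0255 yawerr 0.0017
```

View pics/c5.png

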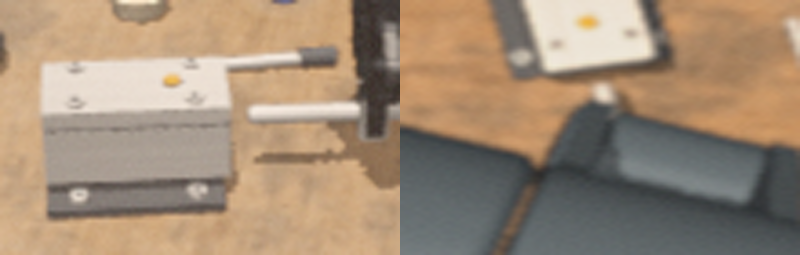

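Side view: the nose, at crop (250,113), sits about 14 mm in front of the block face at bore height. I'll check this against the projection before inserting.

Run:
```python
from h import *
B=np.array([.579,-.0025,0]);d=np.array([np.cos(.229),np.sin(.229),0]);n=np.array([-d[1],d[0],0]);up=np.array([0,0,1.])
b=cv2.imread('pics/s5.png')
# shaft axis row profile in side view
for a in (-.02,-.03,-.04):
    p=B+a*d+.0481*up; q=proj('side',p)
    col=cv2.getRectSubPix(b,(1,41),(float(q[0]),float(q[1])))[:,0].astype(float)
    m=col.min(1)>150; k=np.where(m[8:33])[0]+8
    print('pred',q,'seen centre row',q[1]-20+k.mean(),len(k), 'width pred',abs(proj('side',p+.007*up)-proj('side',p-.007*up)))
g=cv2.cvtColor(b,cv2.COLOR_BGR2GRAY)
print('nose pred',proj('side',B-.0139*d+.0481*up)); print(g[201,240:262]);
for z,l in((.078,.035),(.010,.035)):
    q=proj('side',B+l*n+z*up);print('corner pred',z,q)
    print(g[int(q[1])+4,int(q[0])-6:int(q[0])+7])
    q2=proj('side',B+.06*d+l*n+z*up);c=int(round(q2[0]));r=int(round(q2[1]));print('edge col',q2,r-8,g[r-8:r+9,c])
```

```text
pred [248.84259784 201.15373046] seen centre row 200.6537304632502 4 width pred [0.05461569 4.37969674]
pred [252.53706203 201.00819184] seen centre row 200.00819184001733 5 width pred [0.07808297 4.37692094]
pred [256.22528587 200.86289905] seen centre row 200.36289904701493 4 width pred [0.10147092 4.37414825]
nose pred [246.5859036  201.24263001]
[161 163 161 159 160 163 162 158 183 216 218 214 214 214 213 211 211 209
 208 207 208 205]
corner pred 0.078 [242.46747804 198.97850056]
[162 162 162 162 161 159 158 155 156 160 162 155 161]
edge col [219.19654162 199.88232919] 192 [224 225 225 225 223 222 224 221 191 165 163 158 144 140 157 158 159]
corner pred 0.01 [242.3988111 220.5173345]
[129 127 123 125 128 124 145 176 178 182 181 182 180]
edge col [219.85795829 221.50370967] 214 [161 161 162 160 157 124  93  96 122 128 127 125 120  86 101 155 175]
```

Run:
```python
from h import *
def run(img,B,d,al):
    g=cv2.cvtColor(img,cv2.COLOR_BGR2HSV); 
    for a in al:
        p=B+a*d;q=proj('side',p)
        col=cv2.getRectSubPix(img,(1,31),(float(q[0]),float(q[1])))[:,0].astype(float).mean(1)
        col2=cv2.resize(col[:,None].astype(np.float32),(1,310),interpolation=cv2.INTER_CUBIC)[:,0]
        gr=np.gradient(col2);gr[:90]=0;gr[220:]=0
        t=(gr.argmax()+.5)/10-.5-15;b=(gr.argmin()+.5)/10-.5-15
        print(a,'top %.2f bot %.2f mid %.2f'%(t,b,(t+b)/2))
d=np.array([np.cos(.229),np.sin(.229),0])
run(cv2.imread('pics/s5.png'),np.array([.579,-.0025,.0481]),d,(-.022,-.026,-.03,-.034,-.038,-.042))
d0=np.array([np.cos(.399),np.sin(.399),0])
print('rest');run(cv2.imread('pics/side.png'),np.array([.4475,.3382,.05]),d0,(.02,.04,.05,.06,.075,.085,.12))
```

```text
-0.022 top -2.95 bot 1.05 mid -0.95
-0.026 top -2.85 bot 1.05 mid -0.90
-0.03 top -2.75 bot 1.05 mid -0.85
-0.034 top -2.55 bot 1.05 mid -0.75
-0.038 top -2.45 bot 1.05 mid -0.70
-0.042 top -2.55 bot 1.05 mid -0.75
rest
0.02 top -2.95 bot 2.05 mid -0.45
0.04 top -2.95 bot 2.05 mid -0.45
0.05 top -3.05 bot 2.05 mid -0.50
0.06 top -3.05 bot 2.05 mid -0.50
0.075 top -2.95 bot 2.05 mid -0.45
0.085 top -2.95 bot 2.05 mid -0.45
0.12 top -3.05 bot 2.05 mid -0.50
```

send_rows --commands '[{"delta_pos": [0.2, 0.03, -0.1], "yaw": 0}, {"delta_pos": [0.39, 0.09, 0], "yaw": 0}, {"delta_pos": [0.39, 0.09, 0], "yaw": 0}, {"delta_pos": [0.39, 0.09, 0], "yaw": 0}, {"delta_pos": [0.2, 0.05, 0], "yaw": 0}]' --force 32

```text
t: 15.9
tcp_pos: [0.4901, -0.023, -0.0046]
tool_rot: [-0.115, 0.993, -0.002, 0.012]
force: [0.7, -0.8, -2.0]
finger_gap: 0.147
```

```bash
python3 st.py
```

```text
t 15.9 [ 0.4901 -0.023  -0.0046] yaw 0.2299 z [ 0.0245 -0.0011 -0.9997] F [ 0.7 -0.8 -2. ] M [0.01 0.01 0.03] 0.14686135658660754 qd [ 0.018  0.008 -0.039 -0.003  0.037  0.021]
along TCP -0.0912 lat 0.0002 (pin lat 0.0005) nose 0.0018 z_pin 0.0469 tiltalong 0.0236 yawerr 0.0009
```

send_rows --commands '[{"delta_pos": [0.29, 0.06, 0], "yaw": 0}, {"delta_pos": [0.29, 0.06, 0], "yaw": 0}, {"delta_pos": [0.29, 0.06, 0], "yaw": 0}]'

```text
t: 16.27
tcp_pos: [0.4988, -0.0213, -0.0046]
tool_rot: [-0.114, 0.993, -0.002, 0.012]
force: [-0.5, -0.9, -1.7]
finger_gap: 0.145
```

```bash
python3 st.py
```

```text
t 16.27 [ 0.4988 -0.0213 -0.0046] yaw 0.2293 z [ 0.0237 -0.0011 -0.9997] F [-0.5 -0.9 -1.7] M [-0.08  0.04 -0.09] 0.14451838475825773 qd [ 0.024  0.01  -0.06  -0.004  0.052  0.025]
along TCP -0.0823 lat -0.0001 (pin lat 0.0002) nose 0.0107 z_pin 0.0469 tiltalong 0.0228 yawerr 0.0003
```

send_rows --commands '[{"delta_pos": [0.29, 0.07, 0], "yaw": 0}, {"delta_pos": [0.29, 0.07, 0], "yaw": 0}, {"delta_pos": [0.29, 0.07, 0], "yaw": 0}, {"delta_pos": [0.29, 0.07, 0], "yaw": 0}]'

```text
t: 16.77
tcp_pos: [0.5116, -0.0183, -0.0045]
tool_rot: [-0.114, 0.993, -0.002, 0.012]
force: [0.1, -1.2, -1.2]
finger_gap: 0.15
```

```bash
python3 st.py
```

```text
t 16.77 [ 0.5116 -0.0183 -0.0045] yaw 0.2293 z [ 0.0243 -0.0013 -0.9997] F [ 0.1 -1.2 -1.2] M [-0.21  0.03 -0.04] 0.15028272246087832 qd [ 0.025  0.011 -0.061 -0.002  0.049  0.026]
along TCP -0.0693 lat -0.0001 (pin lat 0.0002) nose 0.0237 z_pin 0.0470 tiltalong 0.0234 yawerr 0.0003
```

send_rows --commands '[{"delta_pos": [0.29, 0.05, 0], "yaw": 0}, {"delta_pos": [0.29, 0.06, 0], "yaw": 0}, {"delta_pos": [0.29, 0.06, 0], "yaw": 0}, {"delta_pos": [0.29, 0.06, 0], "yaw": 0}]'

```text
t: 17.27
tcp_pos: [0.5238, -0.0158, -0.0045]
tool_rot: [-0.114, 0.993, -0.002, 0.012]
force: [-0.6, -0.3, -1.5]
finger_gap: 0.148
```

```bash
python3 st.py
```

```text
t 17.27 [ 0.5238 -0.0158 -0.0045] yaw 0.2296 z [ 0.024  -0.0012 -0.9997] F [-0.6 -0.3 -1.5] M [-0.09  0.01 -0.05] 0.1481906361374336 qd [ 0.021  0.015 -0.064 -0.003  0.049  0.023]
along TCP -0.0568 lat -0.0004 (pin lat -0.0001) nose 0.0362 z_pin 0.0470 tiltalong 0.0231 yawerr 0.0006
```

send_rows --commands '[{"delta_pos": [0.29, 0.07, 0], "yaw": 0}, {"delta_pos": [0.29, 0.07, 0], "yaw": 0}, {"delta_pos": [0.29, 0.07, 0], "yaw": 0}, {"delta_pos": [0.29, 0.07, 0], "yaw": 0}]'

```text
t: 17.77
tcp_pos: [0.527, -0.0141, -0.0051]
tool_rot: [-0.115, 0.993, -0.001, 0.003]
force: [-7.4, -7.3, 4.8]
finger_gap: 0.147
```

```bash
python3 st.py
```

```text
t 17.77 [ 0.527  -0.0141 -0.0051] yaw 0.2306 z [ 0.0057 -0.0014 -1.    ] F [-7.4 -7.3  4.8] M [-1.15  0.84 -0.31] 0.14670603146597475 qd [ 0.009  0.009 -0.036 -0.027  0.079  0.029]
along TCP -0.0533 lat 0.0005 (pin lat 0.0006) nose 0.0397 z_pin 0.0464 tiltalong 0.0052 yawerr 0.0016
```

send_rows --commands '[{"delta_pos": [-0.1, -0.08, 0.1], "yaw": 0}, {"delta_pos": [0, 0, 0], "yaw": 0}]'

```text
t: 18.02
tcp_pos: [0.5269, -0.0153, -0.0038]
tool_rot: [-0.115, 0.993, -0.001, 0.004]
force: [-0.5, 0.0, -1.8]
finger_gap: 0.145
```

```bash
python3 st.py
```

```text
t 18.02 [ 0.5269 -0.0153 -0.0038] yaw 0.2299 z [ 0.0075 -0.0016 -1.    ] F [-0.5  0.  -1.8] M [ 0.02 -0.02 -0.  ] 0.14470845426156695 qd [ 0.001  0.002 -0.005  0.002 -0.004 -0.   ]
along TCP -0.0537 lat -0.0006 (pin lat -0.0004) nose 0.0393 z_pin 0.0477 tiltalong 0.0070 yawerr 0.0009
```

send_rows --commands '[{"delta_pos": [0.58, 0.13, 0], "yaw": 0}, {"delta_pos": [0.49, 0.11, 0], "yaw": 0}]'

```text
t: 18.27
tcp_pos: [0.5299, -0.0132, -0.0044]
tool_rot: [-0.115, 0.993, -0.0, -0.005]
force: [-10.8, -10.1, 6.1]
finger_gap: 0.147
```

```bash
python3 st.py
```

```text
t 18.27 [ 0.5299 -0.0132 -0.0044] yaw 0.2314 z [-0.0094 -0.0014 -1.    ] F [-10.8 -10.1   6.1] M [-1.52  1.29 -0.32] 0.14683533775221344 qd [ 0.022  0.023 -0.07  -0.034  0.129  0.041]
along TCP -0.0503 lat 0.0007 (pin lat 0.0007) nose 0.0427 z_pin 0.0471 tiltalong -0.0094 yawerr 0.0024
```

send_rows --commands '[{"delta_pos": [0.5, -0.05, 0.08], "yaw": 0}, {"delta_pos": [0.6, 0.05, 0.05], "yaw": 0}, {"delta_pos": [0.6, 0.08, 0.05], "yaw": 0}]'

```text
t: 18.65
tcp_pos: [0.5341, -0.0124, -0.0034]
tool_rot: [-0.116, 0.993, 0.002, -0.018]
force: [-7.7, -5.7, 3.2]
finger_gap: 0.145
```

```bash
python3 st.py
```

```text
t 18.65 [ 0.5341 -0.0124 -0.0034] yaw 0.2332 z [-0.0365 -0.     -0.9993] F [-7.7 -5.7  3.2] M [-0.75  0.77 -0.25] 0.1452281926945722 qd [ 0.026  0.022 -0.099 -0.016  0.14   0.036]
along TCP -0.0460 lat 0.0005 (pin lat 0.0001) nose 0.0470 z_pin 0.0481 tiltalong -0.0355 yawerr 0.0042
```

send_rows --commands '[{"delta_pos": [1.5, 0.25, 0], "yaw": -0.004}]'

```text
t: 18.77
tcp_pos: [0.5437, -0.0098, -0.0037]
tool_rot: [-0.115, 0.993, 0.003, -0.024]
force: [-8.7, -4.1, 3.7]
finger_gap: 0.148
```

```bash
python3 st.py
```

```text
t 18.77 [ 0.5437 -0.0098 -0.0037] yaw 0.2301 z [-4.790e-02  6.000e-04 -9.989e-01] F [-8.7 -4.1  3.7] M [-0.59  1.04 -0.01] 0.14770761143028902 qd [ 0.083  0.084 -0.299 -0.008  0.275  0.108]
along TCP -0.0360 lat 0.0009 (pin lat 0.0003) nose 0.0570 z_pin 0.0478 tiltalong -0.0465 yawerr 0.0011
```

send_rows --commands '[{"delta_pos": [0, 0, 0], "yaw": 0}, {"delta_pos": [0, 0, 0], "yaw": 0}]'

```text
t: 19.02
tcp_pos: [0.5468, -0.0096, -0.0033]
tool_rot: [-0.115, 0.993, 0.002, -0.021]
force: [-1.8, -0.4, 0.8]
finger_gap: 0.144
```

```bash
python3 st.py
```

```text
t 19.02 [ 0.5468 -0.0096 -0.0033] yaw 0.2304 z [-4.200e-02  2.000e-04 -9.991e-01] F [-1.8 -0.4  0.8] M [-0.16  0.1  -0.07] 0.14413174431403694 qd [ 0.002  0.003 -0.003  0.     0.003 -0.001]
along TCP -0.0330 lat 0.0004 (pin lat -0.0001) nose 0.0600 z_pin 0.0482 tiltalong -0.0409 yawerr 0.0014
```

send_rows --commands '[{"delta_pos": [0, 0, 0], "yaw": 0}, {"delta_pos": [0, 0, 0], "yaw": 0}, {"delta_pos": [0, 0, 0], "yaw": 0}, {"delta_pos": [0, 0, 0], "yaw": 0}, {"delta_pos": [0, 0, 0], "yaw": 0}, {"delta_pos": [0, 0, 0], "yaw": 0}]' --grip -1

```text
t: 19.77
tcp_pos: [0.5461, -0.0091, -0.0035]
tool_rot: [-0.115, 0.993, 0.003, -0.021]
force: [1.0, -0.2, 0.1]
finger_gap: 1.001
```

```bash
python3 st.py
python3 - <<'E'
from h import *
s=manip.sense();np.save('w6.npy',wristT(s));w=manip.snapshot('wrist');b=manip.snapshot('side')
cv2.imwrite('pics/w6.png',w);cv2.imwrite('pics/s6.png',b)
R=lambda i,w,h:cv2.resize(i,(w,h),interpolation=cv2.INTER_CUBIC)
cv2.imwrite('pics/c6.png',np.hstack([R(w,400,300),R(b[160:250,180:300],400,300)]))
E
```

```text
t 19.77 [ 0.5461 -0.0091 -0.0035] yaw 0.2308 z [-4.310e-02  6.000e-04 -9.991e-01] F [ 1.  -0.2  0.1] M [ 0.01 -0.02 -0.03] 1.0008399816721618 qd [-0.    -0.     0.002 -0.001  0.001  0.002]
along TCP -0.0335 lat 0.0010 (pin lat 0.0005) nose 0.0595 z_pin 0.0480 tiltalong -0.0418 yawerr 0.0018
```

View pics/c6.png

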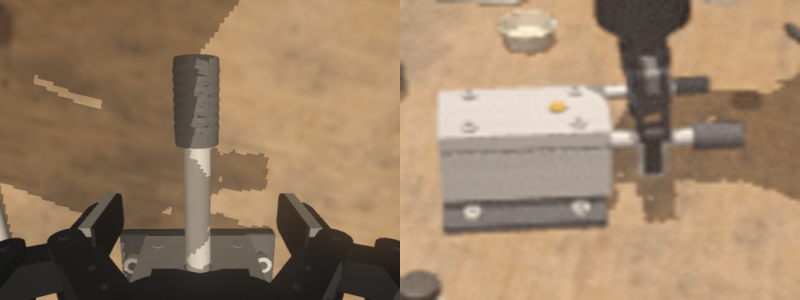

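Pin is let go and standing in the bore. Next I'll rise, move back over the tail and recover the tool tilt.

send_rows --commands '[{"delta_pos": [0, 0, 1], "yaw": 0}, {"delta_pos": [0, 0, 1.3], "yaw": 0}, {"delta_pos": [0, 0, 1.3], "yaw": 0}, {"delta_pos": [0, 0, 1.3], "yaw": 0}, {"delta_pos": [-1, -0.2, 1.3], "yaw": 0}, {"delta_pos": [-1, -0.2, 1.3], "yaw": 0}, {"delta_pos": [-1, -0.2, 1.3], "yaw": 0}, {"delta_pos": [-1, -0.2, 1.3], "yaw": 0}, {"delta_pos": [-1, -0.2, 1.3], "yaw": 0}, {"delta_pos": [-1, -0.2, 1.3], "yaw": 0}]'

```text
t: 21.12
tcp_pos: [0.4814, -0.0218, 0.1328]
tool_rot: [-0.115, 0.993, 0.003, -0.021]
force: [-0.6, 0.3, 0.2]
finger_gap: 0.999
```

```bash
python3 st.py
python3 - <<'E'
from h import *
T=np.load('w6.npy')
w=cv2.imread('pics/w6.png');g=cv2.cvtColor(w,cv2.COLOR_BGR2GRAY);print(g[60:80,251],g[180:196,246])
B=np.array([.579,-.0025]);d=np.array([np.cos(.229),np.sin(.229)]);n=np.array([-d[1],d[0]])
for u,v in ((251,188),(251,72)):
    p=onz('wrist',u,v,.048,T)[:2]-B;print(p@d,p@n)
E
```

```text
t 21.12 [ 0.4814 -0.0218  0.1328] yaw 0.2309 z [-4.290e-02  4.000e-04 -9.991e-01] F [-0.6  0.3  0.2] M [ 0.03 -0.04  0.06] 0.9987719264564117 qd [-0.08  -0.278  0.109 -0.004  0.167 -0.078]
along TCP -0.0995 lat 0.0034 (pin lat 0.0029) nose -0.0065 z_pin 0.1843 tiltalong -0.0417 yawerr 0.0019
[109 109 110 110 110 110 111 112 109  83  76  78  78  78  80  97  99  99
 100 106] [114 116 115 115 116 117 116 117 116 120 158 196 198 199 200 200]
-0.06753508709423289 -0.0013260005043566128
-0.1101377192252941 -0.0011932567863572124
```

send_rows --commands '[{"delta_pos": [0, 0, 0], "yaw": 0}, {"delta_pos": [0, 0, -3], "yaw": 0}, {"delta_pos": [0, 0, -3], "yaw": 0}, {"delta_pos": [0, 0, -2.5], "yaw": 0}, {"delta_pos": [0, 0, 0], "yaw": 0}]'

```text
t: 21.75
tcp_pos: [0.4833, -0.0226, 0.0473]
tool_rot: [-0.115, 0.993, 0.002, -0.018]
force: [-0.3, -0.8, -0.3]
finger_gap: 1.001
```

```bash
python3 st.py
```

```text
t 21.75 [ 0.4833 -0.0226  0.0473] yaw 0.2299 z [-0.0367 -0.001  -0.9993] F [-0.3 -0.8 -0.3] M [ 0.01 -0.02  0.  ] 1.0005785896794193 qd [ 0.002 -0.022 -0.02   0.001 -0.005 -0.001]
along TCP -0.0977 lat 0.0022 (pin lat 0.0018) nose -0.0047 z_pin 0.0988 tiltalong -0.0360 yawerr 0.0009
```

send_rows --commands '[{"delta_pos": [0.7, -0.03, -0.6], "yaw": 0}, {"delta_pos": [0, 0, -1], "yaw": 0}, {"delta_pos": [0, 0, -1], "yaw": 0}, {"delta_pos": [0, 0, -1], "yaw": 0}, {"delta_pos": [0, 0, -0.7], "yaw": 0}, {"delta_pos": [0, 0, -0.4], "yaw": 0}, {"delta_pos": [0, 0, 0], "yaw": 0}]'

```text
t: 22.62
tcp_pos: [0.4929, -0.0233, -0.0012]
tool_rot: [-0.115, 0.993, 0.001, -0.016]
force: [0.1, -0.1, -1.1]
finger_gap: 1.003
```

```bash
python3 st.py
```

```text
t 22.62 [ 0.4929 -0.0233 -0.0012] yaw 0.23 z [-0.0326 -0.0021 -0.9995] F [ 0.1 -0.1 -1.1] M [-0.02 -0.06  0.06] 1.0026385595652112 qd [-0.001 -0.001 -0.002  0.    -0.003  0.   ]
along TCP -0.0886 lat -0.0007 (pin lat -0.0010) nose 0.0044 z_pin 0.0503 tiltalong -0.0322 yawerr 0.0010
```

send_rows --commands '[{"delta_pos": [-0.02, 0.05, -0.3], "yaw": 0}, {"delta_pos": [0, 0, 0], "yaw": 0}]'

```text
t: 22.88
tcp_pos: [0.4929, -0.0228, -0.0041]
tool_rot: [-0.115, 0.993, 0.001, -0.016]
force: [0.1, 0.4, -0.0]
finger_gap: 1.002
```

send_rows --commands '[{"delta_pos": [0, 0, 0], "yaw": 0}, {"delta_pos": [0, 0, 0], "yaw": 0}, {"delta_pos": [0, 0, 0], "yaw": 0}, {"delta_pos": [0, 0, 0], "yaw": 0}, {"delta_pos": [0, 0, 0], "yaw": 0}, {"delta_pos": [0, 0, 0], "yaw": 0}, {"delta_pos": [0, 0, 0], "yaw": 0}]' --grip 1 --force 32

```text
t: 23.75
tcp_pos: [0.4933, -0.0229, -0.0035]
tool_rot: [-0.115, 0.993, 0.001, -0.015]
force: [0.2, -0.9, 0.0]
finger_gap: 0.243
```

```bash
python3 st.py
```

```text
t 23.75 [ 0.4933 -0.0229 -0.0035] yaw 0.2301 z [-0.0308 -0.0025 -0.9995] F [ 0.2 -0.9  0. ] M [ 0.02  0.05 -0.01] 0.24277084419834571 qd [-0.001 -0.     0.002  0.     0.     0.001]
along TCP -0.0881 lat -0.0004 (pin lat -0.0007) nose 0.0049 z_pin 0.0480 tiltalong -0.0306 yawerr 0.0011
```

send_rows --commands '[{"delta_pos": [1.0, 0.12, 0], "yaw": 0}, {"delta_pos": [1.2, 0.2, 0], "yaw": 0}]'

```text
t: 24.0
tcp_pos: [0.5053, -0.0189, -0.0043]
tool_rot: [-0.115, 0.993, 0.003, -0.026]
force: [-8.5, -6.2, 4.6]
finger_gap: 0.245
```

```bash
python3 st.py
```

```text
t 24.0 [ 0.5053 -0.0189 -0.0043] yaw 0.2309 z [-0.0522 -0.     -0.9986] F [-8.5 -6.2  4.6] M [-0.91  1.15 -0.21] 0.24483632410741607 qd [ 0.069  0.057 -0.207 -0.014  0.244  0.078]
along TCP -0.0755 lat 0.0008 (pin lat 0.0002) nose 0.0175 z_pin 0.0472 tiltalong -0.0509 yawerr 0.0019
```

send_rows --commands '[{"delta_pos": [1.6, 0.18, 0.1], "yaw": 0}, {"delta_pos": [1.6, 0.27, 0.08], "yaw": 0}]'

```text
t: 24.25
tcp_pos: [0.5239, -0.014, -0.0033]
tool_rot: [-0.116, 0.992, 0.006, -0.04]
force: [-11.3, -7.2, 6.2]
finger_gap: 0.247
```

```bash
python3 st.py
```

```text
t 24.25 [ 0.5239 -0.014  -0.0033] yaw 0.2334 z [-0.0814  0.0019 -0.9967] F [-11.3  -7.2   6.2] M [-1.03  1.42 -0.1 ] 0.24714798873994748 qd [ 0.083  0.072 -0.284 -0.026  0.335  0.091]
along TCP -0.0563 lat 0.0013 (pin lat 0.0003) nose 0.0367 z_pin 0.0482 tiltalong -0.0788 yawerr 0.0044
```

send_rows --commands '[{"delta_pos": [1.5, 0.18, 0.1], "yaw": -0.004}, {"delta_pos": [1.2, 0.18, 0.08], "yaw": 0}]'

```text
t: 24.5
tcp_pos: [0.5412, -0.0101, -0.0024]
tool_rot: [-0.115, 0.992, 0.008, -0.051]
force: [-6.2, -2.4, -0.9]
finger_gap: 0.244
```

```bash
python3 st.py
```

```text
t 24.5 [ 0.5412 -0.0101 -0.0024] yaw 0.2314 z [-0.1031  0.0035 -0.9947] F [-6.2 -2.4 -0.9] M [-0.33  0.59  0.  ] 0.24386329551896466 qd [ 0.055  0.064 -0.218 -0.01   0.248  0.057]
along TCP -0.0385 lat 0.0012 (pin lat -0.0002) nose 0.0545 z_pin 0.0491 tiltalong -0.0996 yawerr 0.0024
```

send_rows --commands '[{"delta_pos": [0.6, 0.1, 0], "yaw": 0}]'

```text
t: 24.62
tcp_pos: [0.5443, -0.0093, -0.0026]
tool_rot: [-0.115, 0.992, 0.008, -0.055]
force: [-7.4, -5.9, 5.8]
finger_gap: 0.247
```

```bash
python3 st.py
python3 - <<'E'
from h import *
w=manip.snapshot('wrist');b=manip.snapshot('side');cv2.imwrite('pics/s7.png',b);cv2.imwrite('pics/w7.png',w)
R=lambda i,w,h:cv2.resize(i,(w,h),interpolation=cv2.INTER_CUBIC)
cv2.imwrite('pics/c7.png',np.hstack([R(w,400,300),R(b[160:235,200:300],400,300)]))
E
```

```text
t 24.62 [ 0.5443 -0.0093 -0.0026] yaw 0.2327 z [-0.1101  0.003  -0.9939] F [-7.4 -5.9  5.8] M [-0.86  0.9  -0.07] 0.24664057650362764 qd [ 0.023  0.034 -0.092 -0.032  0.154  0.03 ]
along TCP -0.0353 lat 0.0013 (pin lat -0.0002) nose 0.0577 z_pin 0.0489 tiltalong -0.1065 yawerr 0.0037
```

View pics/c7.png

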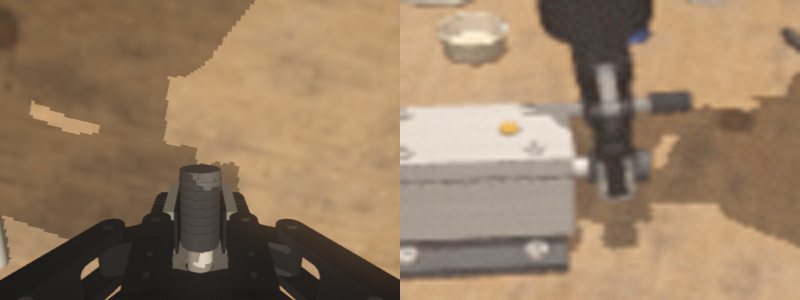

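send_rows --commands '[{"delta_pos": [0.7, 0.07, 0.1], "yaw": -0.003}, {"delta_pos": [0.6, 0.1, 0.05], "yaw": 0}]'

```text
t: 24.98
tcp_pos: [0.5511, -0.0074, -0.0023]
tool_rot: [-0.114, 0.992, 0.009, -0.061]
force: [-6.6, -5.1, 1.4]
finger_gap: 0.247
```

```bash
python3 st.py
```

```text
t 24.98 [ 0.5511 -0.0074 -0.0023] yaw 0.2307 z [-0.1233  0.0041 -0.9924] F [-6.6 -5.1  1.4] M [-0.67  0.76 -0.02] 0.24740153980443694 qd [ 0.024  0.035 -0.096 -0.027  0.145  0.028]
along TCP -0.0283 lat 0.0015 (pin lat -0.0001) nose 0.0647 z_pin 0.0492 tiltalong -0.1191 yawerr 0.0017
```

send_rows --commands '[{"delta_pos": [0.6, 0.07, 0], "yaw": 0}]'

```text
t: 25.1
tcp_pos: [0.5526, -0.0072, -0.0025]
tool_rot: [-0.115, 0.991, 0.009, -0.066]
force: [-9.3, -5.4, 7.3]
finger_gap: 0.243
```

```bash
python3 st.py
```

```text
t 25.1 [ 0.5526 -0.0072 -0.0025] yaw 0.2323 z [-0.1332  0.0034 -0.9911] F [-9.3 -5.4  7.3] M [-0.77  1.32  0.1 ] 0.24309539584505388 qd [ 0.018  0.036 -0.097 -0.02   0.144  0.023]
along TCP -0.0267 lat 0.0015 (pin lat -0.0003) nose 0.0663 z_pin 0.0490 tiltalong -0.1289 yawerr 0.0033
```

send_rows --commands '[{"delta_pos": [0.6, 0.07, 0], "yaw": 0}]'

```text
t: 25.22
tcp_pos: [0.5535, -0.007, -0.0025]
tool_rot: [-0.115, 0.991, 0.01, -0.072]
force: [-9.2, -4.3, 6.7]
finger_gap: 0.245
```

```bash
python3 st.py
```

```text
t 25.23 [ 0.5535 -0.007  -0.0025] yaw 0.2338 z [-0.1445  0.0028 -0.9895] F [-9.2 -4.3  6.7] M [-0.61  1.28  0.08] 0.24488643423170497 qd [ 0.018  0.036 -0.097 -0.019  0.145  0.009]
along TCP -0.0258 lat 0.0014 (pin lat -0.0004) nose 0.0672 z_pin 0.0490 tiltalong -0.1401 yawerr 0.0048
```

send_rows --commands '[{"delta_pos": [0.9, 0.05, 0], "yaw": -0.004}]'

```text
t: 25.35
tcp_pos: [0.5538, -0.0066, -0.0023]
tool_rot: [-0.114, 0.99, 0.011, -0.081]
force: [-20.5, -5.0, 12.3]
finger_gap: 0.249
```

```bash
python3 st.py
python3 - <<'E'
from h import *
b=manip.snapshot('side');w=manip.snapshot('wrist');cv2.imwrite('pics/s8.png',b);cv2.imwrite('pics/w8.png',w)
R=lambda i,w,h:cv2.resize(i,(w,h),interpolation=cv2.INTER_CUBIC)
cv2.imwrite('pics/c8.png',np.hstack([R(w[200:384,190:320],400,566),R(b[175:230,225:265],400,550)[:,:].copy() if 0 else cv2.copyMakeBorder(R(b[175:230,225:265],400,550),0,16,0,0,0)]))
E
```

```text
t 25.35 [ 0.5538 -0.0066 -0.0023] yaw 0.2324 z [-0.1633  0.0033 -0.9866] F [-20.5  -5.   12.3] M [-0.68  2.12  0.22] 0.2494731238701285 qd [ 0.018  0.052 -0.128 -0.035  0.252  0.043]
along TCP -0.0255 lat 0.0017 (pin lat -0.0004) nose 0.0675 z_pin 0.0492 tiltalong -0.1583 yawerr 0.0034
```

View pics/c8.png

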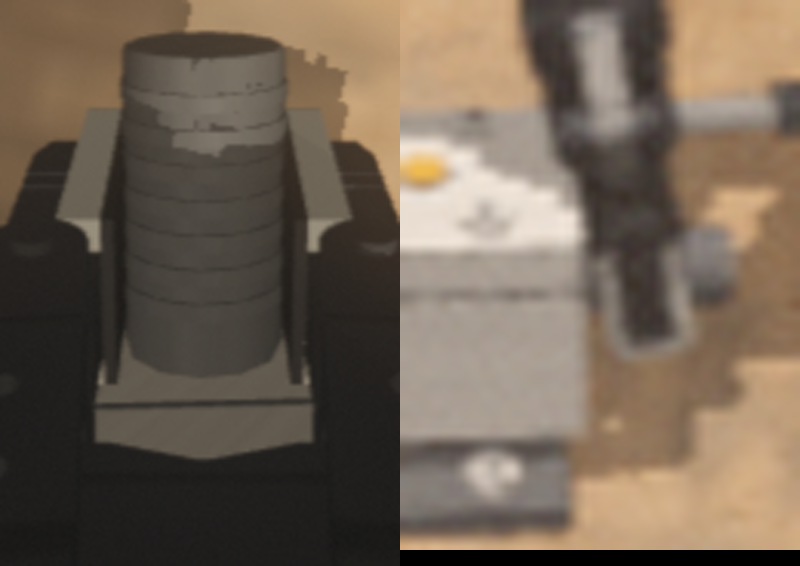

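Force rose to 20 N with no more advance. The wrist crop shows the tail's front at (205,370) flush with the block face and no bright shaft left, so it is seated. Unload and release.

send_rows --commands '[{"delta_pos": [0, 0, 0], "yaw": 0}]'

```text
t: 25.58
tcp_pos: [0.5535, -0.0068, -0.0024]
tool_rot: [-0.114, 0.99, 0.011, -0.081]
force: [4.6, 0.8, -0.5]
finger_gap: 0.243
```

send_rows --commands '[{"delta_pos": [0, 0, 0], "yaw": 0}, {"delta_pos": [0, 0, 0], "yaw": 0}, {"delta_pos": [0, 0, 0], "yaw": 0}, {"delta_pos": [0, 0, 0], "yaw": 0}, {"delta_pos": [0, 0, 0], "yaw": 0}, {"delta_pos": [0, 0, 0], "yaw": 0}]' --grip -1

```text
t: 26.32
tcp_pos: [0.5559, -0.0065, -0.0026]
tool_rot: [-0.114, 0.99, 0.011, -0.079]
force: [-0.5, -0.4, 0.4]
finger_gap: 0.998
```

```bash
python3 st.py
python3 - <<'E'
from h import *
s=manip.sense();T=wristT(s);w=manip.snapshot('wrist');cv2.imwrite('pics/w9.png',w)
B=np.array([.579,-.0025,.048]);d=np.array([np.cos(.229),np.sin(.229),0])
for a in(-.042,0): print(proj('wrist',B+a*d+[0,0,.011],T))
g=cv2.cvtColor(w,cv2.COLOR_BGR2GRAY);c=int(proj('wrist',B,T)[0]);print(c,list(g[190:340:2,c]))
E
```

```text
t 26.32 [ 0.5559 -0.0065 -0.0026] yaw 0.2321 z [-0.1592  0.0033 -0.9872] F [-0.5 -0.4  0.4] M [-0.02 -0.07  0.  ] 0.9978596422372251 qd [ 0.001  0.    -0.003  0.003 -0.003 -0.002]
along TCP -0.0234 lat 0.0014 (pin lat -0.0007) nose 0.0696 z_pin 0.0489 tiltalong -0.1542 yawerr 0.0031
[258.31361192 214.33603451]
[258.66573855 321.28209359]
257 [np.uint8(147), np.uint8(146), np.uint8(146), np.uint8(147), np.uint8(146), np.uint8(146), np.uint8(146), np.uint8(141), np.uint8(68), np.uint8(60), np.uint8(60), np.uint8(62), np.uint8(103), np.uint8(108), np.uint8(108), np.uint8(107), np.uint8(107), np.uint8(107), np.uint8(114), np.uint8(117), np.uint8(116), np.uint8(108), np.uint8(107), np.uint8(105), np.uint8(113), np.uint8(114), np.uint8(113), np.uint8(103), np.uint8(73), np.uint8(72), np.uint8(75), np.uint8(76), np.uint8(74), np.uint8(71), np.uint8(72), np.uint8(67), np.uint8(75), np.uint8(75), np.uint8(73), np.uint8(72), np.uint8(71), np.uint8(72), np.uint8(73), np.uint8(73), np.uint8(71), np.uint8(71), np.uint8(65), np.uint8(72), np.uint8(73), np.uint8(72), np.uint8(70), np.uint8(69), np.uint8(67), np.uint8(72), np.uint8(72), np.uint8(69), np.uint8(70), np.uint8(69), np.uint8(69), np.uint8(69), np.uint8(69), np.uint8(69), np.uint8(70), np.uint8(69), np.uint8(88), np.uint8(90), np.uint8(90), np.uint8(89), np.uint8(52), np.uint8(88), np.uint8(91), np.uint8(89), np.uint8(89), np.uint8(88), np.uint8(88)]
```

Released. Opening gave a brief ~4.6 N pull, so after backing off I'll nudge the tail end gently with shut fingers to be sure it is seated.

send_rows --commands '[{"delta_pos": [0, 0, 1], "yaw": 0}, {"delta_pos": [0, 0, 1.5], "yaw": 0}, {"delta_pos": [0, 0, 1.5], "yaw": 0}, {"delta_pos": [0, 0, 1.5], "yaw": 0}, {"delta_pos": [-1, -0.23, 0], "yaw": 0}, {"delta_pos": [-1.5, -0.35, 0], "yaw": 0}, {"delta_pos": [-1.5, -0.35, 0], "yaw": 0}, {"delta_pos": [-1.5, -0.35, 0], "yaw": 0}, {"delta_pos": [0, 0, 0], "yaw": 0}]'

```text
t: 27.5
tcp_pos: [0.4964, -0.0196, 0.0579]
tool_rot: [-0.114, 0.99, 0.011, -0.079]
force: [-0.3, -0.3, 0.4]
finger_gap: 0.999
```

send_rows --commands '[{"delta_pos": [0, 0, 0], "yaw": 0}, {"delta_pos": [0, 0, 0], "yaw": 0}, {"delta_pos": [0, 0, 0], "yaw": 0}, {"delta_pos": [0, 0, 0], "yaw": 0}, {"delta_pos": [0, 0, 0], "yaw": 0}]' --grip 1

```text
t: 28.12
tcp_pos: [0.4983, -0.0196, 0.0577]
tool_rot: [-0.114, 0.99, 0.01, -0.078]
force: [0.5, 0.5, -0.2]
finger_gap: -0.001
```

```bash
python3 st.py
python3 - <<'E'
from h import *
s=manip.sense();T=wristT(s);w=manip.snapshot('wrist');np.save('w10.npy',T);cv2.imwrite('pics/w10.png',w)
B=np.array([.579,-.0025,.048]);d=np.array([np.cos(.229),np.sin(.229),0])
for a in(-.042,0): print(proj('wrist',B+a*d+[0,0,.011],T))
E
```

```text
t 28.12 [ 0.4983 -0.0196  0.0577] yaw 0.2324 z [-0.1572  0.0029 -0.9876] F [ 0.5  0.5 -0.2] M [ 0.03 -0.06 -0.02] -0.001224158660897622 qd [0.002 0.002 0.    0.    0.    0.   ]
along TCP -0.0825 lat 0.0016 (pin lat -0.0004) nose 0.0105 z_pin 0.1092 tiltalong -0.1524 yawerr 0.0034
[253.19052772 297.46042041]
[253.51524456 365.47331204]
```

send_rows --commands '[{"delta_pos": [0, -0.08, -1], "yaw": 0}, {"delta_pos": [0, 0, -1.1], "yaw": 0}, {"delta_pos": [0, 0, -1.1], "yaw": 0}, {"delta_pos": [0, 0, -1.1], "yaw": 0}, {"delta_pos": [0, 0, -1], "yaw": 0}, {"delta_pos": [0.6, 0.14, 0], "yaw": 0}, {"delta_pos": [0.5, 0.11, 0], "yaw": 0}]'

```text
t: 29.05
tcp_pos: [0.5089, -0.0178, -0.0001]
tool_rot: [-0.114, 0.99, 0.011, -0.079]
force: [-0.0, 0.2, -0.5]
finger_gap: 0.002
```

```bash
python3 st.py
```

```text
t 29.05 [ 5.089e-01 -1.780e-02 -1.000e-04] yaw 0.2322 z [-0.1594  0.0036 -0.9872] F [-0.   0.2 -0.5] M [-0.03 -0.05 -0.03] 0.001885347759433655 qd [ 0.033  0.034 -0.101  0.013  0.082  0.023]
along TCP -0.0717 lat 0.0010 (pin lat -0.0010) nose 0.0213 z_pin 0.0514 tiltalong -0.1545 yawerr 0.0032
```

send_rows --commands '[{"delta_pos": [0.35, 0.08, 0], "yaw": 0}, {"delta_pos": [0.35, 0.08, 0], "yaw": 0}]'

```text
t: 29.3
tcp_pos: [0.5175, -0.0161, 0.0005]
tool_rot: [-0.114, 0.99, 0.011, -0.078]
force: [-0.3, -0.4, -0.1]
finger_gap: -0.002
```

send_rows --commands '[{"delta_pos": [0.3, 0.07, 0], "yaw": 0}]'

```text
t: 29.42
tcp_pos: [0.5184, -0.0155, 0.0006]
tool_rot: [-0.115, 0.99, 0.011, -0.081]
force: [-6.0, -3.5, 0.9]
finger_gap: -0.001
```

send_rows --commands '[{"delta_pos": [0.3, 0.05, 0], "yaw": 0}]'

```text
t: 29.55
tcp_pos: [0.5181, -0.0154, 0.0007]
tool_rot: [-0.115, 0.99, 0.011, -0.084]
force: [-6.7, -3.8, 1.8]
finger_gap: 0.003
```

send_rows --commands '[{"delta_pos": [0.7, 0.05, 0], "yaw": 0}]'

```text
t: 29.68
tcp_pos: [0.5175, -0.0153, 0.0009]
tool_rot: [-0.116, 0.989, 0.011, -0.093]
force: [-15.0, -7.4, 6.5]
finger_gap: 0.002
```

```bash
python3 st.py
```

```text
t 29.68 [ 0.5175 -0.0153  0.0009] yaw 0.2382 z [-0.1857  0.0011 -0.9826] F [-15.   -7.4   6.5] M [-1.08  2.2   0.23] 0.0020321698579903753 qd [ 0.018  0.04  -0.096 -0.032  0.192  0.02 ]
along TCP -0.0628 lat 0.0015 (pin lat -0.0008) nose 0.0302 z_pin 0.0524 tiltalong -0.1806 yawerr 0.0092
```

send_rows --commands '[{"delta_pos": [0.8, 0.03, 0], "yaw": 0}]'

```text
t: 29.8
tcp_pos: [0.5164, -0.0154, 0.0012]
tool_rot: [-0.117, 0.988, 0.012, -0.102]
force: [-13.5, -5.6, 6.6]
finger_gap: -0.001
```

```bash
python3 st.py
```

```text
t 29.8 [ 0.5164 -0.0154  0.0012] yaw 0.2414 z [-2.048e-01  6.000e-04 -9.788e-01] F [-13.5  -5.6   6.6] M [-0.86  2.09  0.14] -0.0006459915394239025 qd [ 0.018  0.044 -0.111 -0.034  0.219  0.016]
along TCP -0.0639 lat 0.0016 (pin lat -0.0008) nose 0.0291 z_pin 0.0527 tiltalong -0.1993 yawerr 0.0124
```

No advance at about 16 N, which is above the greatest drag, so the pin is at its stop. Retreating.

send_rows --commands '[{"delta_pos": [-0.8, -0.18, 0], "yaw": 0}, {"delta_pos": [-1.2, -0.28, 0], "yaw": 0}, {"delta_pos": [-1.2, -0.28, 0], "yaw": 0}, {"delta_pos": [0, 0, 1.5], "yaw": 0}, {"delta_pos": [0, 0, 2], "yaw": 0}, {"delta_pos": [0, 0, 2], "yaw": 0}, {"delta_pos": [0, 0, 2], "yaw": 0}, {"delta_pos": [0, 0, 0], "yaw": 0}, {"delta_pos": [0, 0, 0], "yaw": 0}]'

```text
t: 30.92
tcp_pos: [0.4867, -0.0236, 0.0828]
tool_rot: [-0.117, 0.988, 0.011, -0.096]
force: [0.6, -0.6, -1.0]
finger_gap: -0.001
```

```bash
python3 st.py
python3 - <<'E'
from h import *
b=manip.snapshot('side');w=manip.snapshot('wrist');t=manip.snapshot('top');cv2.imwrite('pics/s11.png',b)
R=lambda i,w,h:cv2.resize(i,(w,h),interpolation=cv2.INTER_CUBIC)
cv2.imwrite('pics/c11.png',np.hstack([R(b[165:235,190:290],400,280),R(t,400,280)]))
B=np.array([.579,-.0025,.048]);d=np.array([np.cos(.229),np.sin(.229),0])
print(proj('side',B),proj('side',B-.042*d))
E
```

```text
t 30.93 [ 0.4867 -0.0236  0.0828] yaw 0.2395 z [-1.932e-01 -4.000e-04 -9.812e-01] F [ 0.6 -0.6 -1. ] M [-0.03 -0.08 -0.03] -0.0008091059684456849 qd [ 0.002 -0.014 -0.011  0.001 -0.001  0.   ]
along TCP -0.0947 lat 0.0005 (pin lat -0.0018) nose -0.0017 z_pin 0.1343 tiltalong -0.1882 yawerr 0.0105
[241.43483183 201.47686922] [256.96142509 200.86510816]
```

View pics/c11.png

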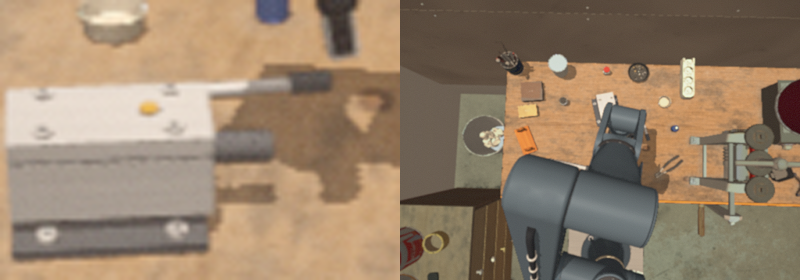

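The pin is home: the tail is flush with the block front, its back end is at crop (273,147), no bright shaft shows, and the bystanders I can see are where they were.

```bash
python3 -c "
from station import manip
print(manip.sign_off())"
```

```text
the job is handed in; nothing more can be done
None
```

The job is handed in at about 31 s of the 64 s allowed, and my last checks show the pin fully home. The pin was taken from the rest by its shaft and started about 60 mm into the bore. I let it go there, re-gripped it by the tail and pushed it to its stop.

**Seating check:** with shut fingers I pushed on the tail end at about 16 N, which is above the 12 N maximum drag, and it did not move. The last side view shows the tail flush with the block face and no bright shaft showing. The fingers were then clear of everything, with only residual force readings of about 1 N.

**Forces:** the highest force I read at the wrist was about 24 N, when the shoulder seated. Force between pin and block is not measured directly.

**Checks that failed or disagreed:**
- **First grasp missed:** it closed on nothing, because the real fingertips stand about 33 mm behind the reported tool point. I corrected for this by going lower.
- **Tool tilt:** the tool ended up leaning about 11° from pushing against the drag. The wrench readings stayed low.
- **Shoulder position:** one wrist-camera estimate after release was about 1 mm off the expected seated position. The side view of the tail end read about 1 pixel off, in line with that camera's earlier offset. The nudge was done to settle this.
- **Bystanders:** those in view looked unmoved. The arm hid some of the bench in the last top view, so I did not check every one.

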